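# Uncap the flanged stubs in the clamping fixture

### The arm

A 7-joint arm with a two-finger parallel gripper is mounted at the origin on a cart in front of the work surface, level with it; the furniture and walls round the work are solid. World frame = base frame: x ahead of the robot, y to its left, z up, the work surface at z = 0. Lengths are in m, angles in degrees, forces in N, time in s.
With the tool pointing down it reaches from about 0.35 to 0.9 m from the base axis. Payload 19.9 kg.
Tool frame: the origin (TCP) lies on the centre line of the jaws, within the pads' length; the fingertips stand 11 mm ahead of it and the grasp point (between the pads) lies 8 mm behind it; z points along the fingers, y is the line along which they close (so a half turn about z gives the same grasp; the last joint's range is limited). The gripper opens to 85 mm and grips with 20 to 120 N. Pads are 22 mm wide; open, the fingers measure 114 mm over their backs; the gripper's body (76 mm by 85 mm) begins 54 mm behind the grasp point. The pads swing forward as they close: fully open they stand 13 mm farther back than shut.
Start: joints at [-66.95, 23.915, -0.59, 92.452, 0.269, 63.638, -3.037], TCP at [0.268, 0.564, 0.242] pointing down, gripper open.
Joint ranges: [-161.28, 161.28], [-22.2, 115.67], [-73.04, 71.86], [3.21, 147.25], [-68.34, 248.33], [10.77, 114.83], [-161.83, 161.83]. Speed limits (degrees/s): [108.29, 108.29, 136.94, 136.94, 172.46, 172.46, 172.46].

### API

Orientations are given as [roll, pitch, yaw] about the fixed x, y, z axes, in that order (R = Rz(yaw) Ry(pitch) Rx(roll)).
In Python, from bench import robot, camera, get_calibration gives the robot as it stands.
- The arm moves only by the tool servo_tool, never from a script. Its arguments are lists of equal length, an entry for each row: "travel": the shift along the tool's x, y, z in cm, a list of three; "turn": the turn, a rotation vector about the tool's x, y, z in degrees, a list of three; "hand": the closure, from 0 (fully open) to 1 (shut). In form: {"travel": [[dx, dy, dz], ...], "turn": [[wx, wy, wz], ...], "hand": [hand, ...]}. A call has 1 to 5 rows; each row is the pose to reach, as a shift and turn from the pose commanded when the call began, along the tool's axes at that moment; what a row does not reach only later rows make up. A row lasts 1/8 s, in which the tool goes at most 62.5 mm and 10.7 degrees, less where a joint would pass 70% of its speed; a pose out of reach is approached as far as the arm can. A call with a gripper value outside its range is refused whole. The fingers move at their own pace and stop on an object; "newtons" is the grip in N (left out, the last holds). Time passes only in rows, so rows that repeat a pose let the fingers close. It gives the time, the measured TCP pose, the force, the opening and the grip force at its end, in the units of the state.
- robot.sense(): the state, without advancing time (a new reading comes with each control period).
- camera(name): name is "side" or "top"; returns (picture, depth): 400x640x3 uint8, blue, green, red; 400x640 float32, m along the optical axis (not along the pixel's ray), 0 where there is no reading.
- get_calibration(name): a dict with "intrinsics" (3x3 intrinsics, pixels), "pose" (4x4, takes a point from camera to world coordinates). Camera axes: x right, y down, z forward; pixel columns grow to the right and rows downward; lengths in m; the calibration is good to about 2 mm. A picture is of the moment at which its call begins. get_calibration takes no time and is no camera call.
- robot.finish_job(): hands the job in; it is judged then, once.
The state is a dict: "clock": time; "joint_positions": joint angles; "qvel": joint speeds; "effort": joint torques, N m; "tcp_pos": TCP position; "ee_rot": TCP orientation; "force": force on the tool from outside, world axes, zero at the start; "wrist_torque": the same for the moment, N m; "gripper_width": opening from 0.0 (shut) to 1.0 (fully open); "gripper_force": force on a finger pad.
Only numpy, scipy, OpenCV 4.12 (cv2) and the standard library are available. Lean on these libraries where they do the work, as an engineer would, in place of code of your own. Each camera call takes 0.05 s, during which the arm holds its last target. There are 200 camera calls.

### The job

Put every capped stub that stands on the bench into a nest of the clamping fixture with its yellow cap still on, swinging the hold-down frame open first if it is in the way, and close the frame fully down on the flanges. Then pull off each cap without pulling its stub out of the nest, and put all the yellow caps in the blue tray, also an empty one if it stands on the bench. Leave the stubs seated under the closed frame, and do not disturb the gear, the adjustable spanner and the jar.

Things in the scene. Friction and masses are not known exactly. Their poses are not given: they have to be found in the camera images.
- fixture: grey clamping fixture fixed to the bench: a base plate 142 x 326 mm, 10 mm thick, with three round nests in a row. Origin: underside of the plate, below the middle nest; x points from the row of nests to the hinge (away from the robot), y along the row, z up.
- clamp (a joint): angle of the hold-down frame, rad: 0 = closed (level, on the flanges of parts in the nests; may reach -0.03), grows as it opens, 1.6 = fully open, upright over the hinge. Found at any angle; turns stiffly (about 1 N m, some 6 N at the ball) and stays where it is left. Parts go in only when it is open to 1.3 or more. A 58 mm window over each nest lets it down round the caps.
- clamp_ball (a point): centre of the red ball, 30 mm across, at the end of the frame's lever: the handle. It lies 172 mm from the hinge axis (and 14 mm above the frame), about 38 mm above the bench when closed. It can be pinched from above at every angle and turns freely enough between the fingers.
- clamp_hinge (a point): middle of the hinge axis of the frame, 75 mm behind the middle nest and 23.5 mm above the bench; the axis runs along the fixture's y; the ball swings up and away from the robot about it.
- nest0 (a point): centre of the floor of nest 0 (10 mm above the bench), a round seat with stops 7 mm high that leaves a flange about 3 mm of play all round; nests are 96 mm apart, any part fits any nest
- nest1 (a point): centre of the floor of nest 1 (10 mm above the bench), a round seat with stops 7 mm high that leaves a flange about 3 mm of play all round; nests are 96 mm apart, any part fits any nest
- nest2 (a point): centre of the floor of nest 2 (10 mm above the bench), a round seat with stops 7 mm high that leaves a flange about 3 mm of play all round; nests are 96 mm apart, any part fits any nest
- stub0: flanged stub 0: a steel disc flange 76 mm across and 10 mm thick with an upright brass stub 28 mm across, 56 mm tall in all, 0.26 kg; origin: centre of the flange's underside, z up along the stub. It starts upright on the bench with cap 0 on it. None if absent; then cap 0 stands empty on the bench.
- cap0: cap 0: yellow octagonal plastic cap, 42 mm across flats, 54 mm tall, 0.06 kg, open below; origin: centre of its open end, z up to its closed top. On its stub it sits 11 mm above the stub's origin (top 65 mm above the flange's underside), gripped by springs: a straight pull of 5 to 8 N draws it off over 45 mm; a stub not held down comes up with it. If its stub is absent it stands empty, open end down.
- stub1: flanged stub 1: a steel disc flange 76 mm across and 10 mm thick with an upright brass stub 28 mm across, 56 mm tall in all, 0.26 kg; origin: centre of the flange's underside, z up along the stub. It starts upright on the bench with cap 1 on it. None if absent; then cap 1 stands empty on the bench.
- cap1: cap 1: yellow octagonal plastic cap, 42 mm across flats, 54 mm tall, 0.06 kg, open below; origin: centre of its open end, z up to its closed top. On its stub it sits 11 mm above the stub's origin (top 65 mm above the flange's underside), gripped by springs: a straight pull of 5 to 8 N draws it off over 45 mm; a stub not held down comes up with it. If its stub is absent it stands empty, open end down.
- stub2: flanged stub 2: a steel disc flange 76 mm across and 10 mm thick with an upright brass stub 28 mm across, 56 mm tall in all, 0.26 kg; origin: centre of the flange's underside, z up along the stub. It starts upright on the bench with cap 2 on it. None if absent; then cap 2 stands empty on the bench.
- cap2: cap 2: yellow octagonal plastic cap, 42 mm across flats, 54 mm tall, 0.06 kg, open below; origin: centre of its open end, z up to its closed top. On its stub it sits 11 mm above the stub's origin (top 65 mm above the flange's underside), gripped by springs: a straight pull of 5 to 8 N draws it off over 45 mm; a stub not held down comes up with it. If its stub is absent it stands empty, open end down.
- tray: loose blue open tray, outside 110 x 170 x 26 mm, walls and floor 4 mm; origin: centre of its underside, y along its length, z up
- gear: steel spur gear, 80 mm across, 27 mm tall; a bystander to be left alone; origin: centre of its underside
- adjustable: adjustable spanner, 183 mm long, lying flat; a bystander to be left alone; origin: centre of its underside
- jar: glass jar of screws with a red lid, 62 mm across, 82 mm tall; a bystander to be left alone; origin: centre of its underside

How it is judged (in metres and radians):
On the way:
1. every stub sits in a nest with its cap on and the frame is closed on the flanges (((horizontal distance between stub0 and nest0 below 0.007 m and z of stub0 in the frame of nest0 between -0.004 and 0.004 m) or (horizontal distance between stub0 and nest1 below 0.007 m and z of stub0 in the frame of nest1 between -0.004 and 0.004 m) or (horizontal distance between stub0 and nest2 below 0.007 m and z of stub0 in the frame of nest2 between -0.004 and 0.004 m)) and distance between cap0 and stub0 below 0.02 m and angle between the z axis of cap0 and the z axis of stub0, either way round below 0.15 rad and ((horizontal distance between stub1 and nest0 below 0.007 m and z of stub1 in the frame of nest0 between -0.004 and 0.004 m) or (horizontal distance between stub1 and nest1 below 0.007 m and z of stub1 in the frame of nest1 between -0.004 and 0.004 m) or (horizontal distance between stub1 and nest2 below 0.007 m and z of stub1 in the frame of nest2 between -0.004 and 0.004 m)) and distance between cap1 and stub1 below 0.02 m and angle between the z axis of cap1 and the z axis of stub1, either way round below 0.15 rad and ((horizontal distance between stub2 and nest0 below 0.007 m and z of stub2 in the frame of nest0 between -0.004 and 0.004 m) or (horizontal distance between stub2 and nest1 below 0.007 m and z of stub2 in the frame of nest1 between -0.004 and 0.004 m) or (horizontal distance between stub2 and nest2 below 0.007 m and z of stub2 in the frame of nest2 between -0.004 and 0.004 m)) and distance between cap2 and stub2 below 0.02 m and angle between the z axis of cap2 and the z axis of stub2, either way round below 0.15 rad and value of joint clamp below 0.05 rad), for 0.2 s.
At the end, for the whole second after the job is handed in: Every stub is seated in a nest (within 7 mm of its centre and 4 mm of its floor), the frame is closed (below 0.05 rad), and every cap lies at rest in the tray (((horizontal distance between stub0 and nest0 below 0.007 m and z of stub0 in the frame of nest0 between -0.004 and 0.004 m) or (horizontal distance between stub0 and nest1 below 0.007 m and z of stub0 in the frame of nest1 between -0.004 and 0.004 m) or (horizontal distance between stub0 and nest2 below 0.007 m and z of stub0 in the frame of nest2 between -0.004 and 0.004 m)) and x of cap0 in the frame of tray between -0.055 and 0.055 m and y of cap0 in the frame of tray between -0.085 and 0.085 m and z of each of cap0, cap1, cap2 in the frame of tray below 0.075 m and linear speed of each of cap0, cap1, cap2 below 0.05 m/s and ((horizontal distance between stub1 and nest0 below 0.007 m and z of stub1 in the frame of nest0 between -0.004 and 0.004 m) or (horizontal distance between stub1 and nest1 below 0.007 m and z of stub1 in the frame of nest1 between -0.004 and 0.004 m) or (horizontal distance between stub1 and nest2 below 0.007 m and z of stub1 in the frame of nest2 between -0.004 and 0.004 m)) and x of cap1 in the frame of tray between -0.055 and 0.055 m and y of cap1 in the frame of tray between -0.085 and 0.085 m and ((horizontal distance between stub2 and nest0 below 0.007 m and z of stub2 in the frame of nest0 between -0.004 and 0.004 m) or (horizontal distance between stub2 and nest1 below 0.007 m and z of stub2 in the frame of nest1 between -0.004 and 0.004 m) or (horizontal distance between stub2 and nest2 below 0.007 m and z of stub2 in the frame of nest2 between -0.004 and 0.004 m)) and x of cap2 in the frame of tray between -0.055 and 0.055 m and y of cap2 in the frame of tray between -0.085 and 0.085 m and value of joint clamp below 0.05 rad); the robot touches nothing.
It fails at once if a stub is out of the nests with its cap pulled off it (dragged out, or uncapped elsewhere) ((distance between cap0 and stub0 above 0.045 m and (horizontal distance between stub0 and nest0 above 0.02 m or z of stub0 in the frame of nest0 above 0.015 m) and (horizontal distance between stub0 and nest1 above 0.02 m or z of stub0 in the frame of nest1 above 0.015 m) and (horizontal distance between stub0 and nest2 above 0.02 m or z of stub0 in the frame of nest2 above 0.015 m)) or (distance between cap1 and stub1 above 0.045 m and (horizontal distance between stub1 and nest0 above 0.02 m or z of stub1 in the frame of nest0 above 0.015 m) and (horizontal distance between stub1 and nest1 above 0.02 m or z of stub1 in the frame of nest1 above 0.015 m) and (horizontal distance between stub1 and nest2 above 0.02 m or z of stub1 in the frame of nest2 above 0.015 m)) or (distance between cap2 and stub2 above 0.045 m and (horizontal distance between stub2 and nest0 above 0.02 m or z of stub2 in the frame of nest0 above 0.015 m) and (horizontal distance between stub2 and nest1 above 0.02 m or z of stub2 in the frame of nest1 above 0.015 m) and (horizontal distance between stub2 and nest2 above 0.02 m or z of stub2 in the frame of nest2 above 0.015 m))).
It fails at once if a bystander is moved more than 3 cm (distance of any of gear, adjustable, jar from where it was at the start of the episode above 0.03 m).
Of stub0, stub1, stub2 only 2 to 3 are there at a start; the rules pass over those that are not, and their reading is None.
At some moment in a run one of tray may be knocked a few centimetres aside while the robot is not near it.
Once in a run the grip may slacken for a moment while it holds something.
It also fails if it takes over 192 s, if anything falls off the work surface, if the arm or the gripper's body presses on something with over 40 N, if the wrist force passes 120 N, or if a joint passes its speed limit or range.

## Working session

There is one attempt and no reset: what is moved stays moved. The work goes in short steps, Python scripts to look and compute and a tool call to move; the robot and the scene stay as the last step left them, time stands still between calls to the robot, and variables do not carry over. Pictures are saved under pics/ and viewed, at most 14 in all, crops included, and the job is handed in when it is done.

Besides the shell and the picture viewer there is one more tool, called as a command line: name --argument value ..., lists and objects as JSON in quotes. servo_tool: Moves the arm, as the interface text tells. Its arguments: {"type":"object","properties":{"travel":{"type":"array"},"turn":{"type":"array"},"hand":{"type":"array"},"newtons":{"type":"number"}},"required":["travel","turn","hand"]}

```bash
mkdir -p pics; ls; cat > h.py <<'E'
import numpy as np, cv2
from bench import robot, camera, get_calibration
def grab(n):
    im,d=camera(n); c=get_calibration(n); K=np.array(c["intrinsics"]);T=np.array(c["pose"])
    v,u=np.mgrid[0:400,0:640]
    P=np.stack([(u-K[0,2])/K[0,0]*d,(v-K[1,2])/K[1,1]*d,d],-1)@T[:3,:3].T+T[:3,3]
    P[d==0]=np.nan
    return im,d,P
def proj(n,p):
    c=get_calibration(n); K=np.array(c["intrinsics"]);T=np.array(c["pose"])
    q=T[:3,:3].T@(np.array(p)-T[:3,3]); q=K@q; return q[:2]/q[2]
E
python3 - <<'E'
from h import *
for n in("top","side"):
    im,d,P=grab(n); cv2.imwrite(f"pics/{n}0.png",im); np.save(n+"0.npy",P)
    print(n,get_calibration(n))
print(robot.sense())
E
```

```text
pics
top {'intrinsics': array([[369.22926963,   0.        , 327.36434144],
       [  0.        , 369.22926963, 194.93255871],
       [  0.        ,   0.        ,   1.        ]]), 'pose': array([[-0.02355077, -0.98823722,  0.15110449,  0.40864971],
       [-0.99966982,  0.02172531, -0.01372055,  0.09781738],
       [ 0.01027636, -0.15137772, -0.98842257,  1.10170551],
       [ 0.        ,  0.        ,  0.        ,  1.        ]])}
side {'intrinsics': array([[412.46798257,   0.        , 320.72379476],
       [  0.        , 412.46798257, 194.00724466],
       [  0.        ,   0.        ,   1.        ]]), 'pose': array([[ 0.9953982 , -0.0483304 ,  0.08274417,  0.4543601 ],
       [-0.09462845, -0.63180153,  0.76933236, -0.78230239],
       [ 0.01509575, -0.773622  , -0.63346754,  0.77982835],
       [ 0.        ,  0.        ,  0.        ,  1.        ]])}
{'clock': 0.1, 'joint_positions': array([-66.94933174,  23.94295438,  -0.59013974,  92.48059823,
         0.26884612,  63.63705245,  -3.03730835]), 'qvel': array([-0.00282477, -0.12375881,  0.04541551, -0.05433565, -0.04532726,
       -0.06323963, -0.10518126]), 'effort': array([ 1.19344342e-03, -8.65817499e+01,  6.80067725e-01, -4.35633159e+01,
        1.92023045e-02,  4.99462330e-03,  7.29522912e-05]), 'tcp_pos': array([0.26824999, 0.5641939 , 0.2417518 ]), 'ee_rot': array([-1.79940921e+02,  4.40767616e-03,  1.54571019e+02]), 'force': array([-0.4610946 ,  1.04059309, -0.84877504]), 'wrist_torque': array([-0.00315349, -0.03598032, -0.00773587]), 'gripper_force': 0.0, 'gripper_width': 1.0035367087708047}
```

View pics/top0.png

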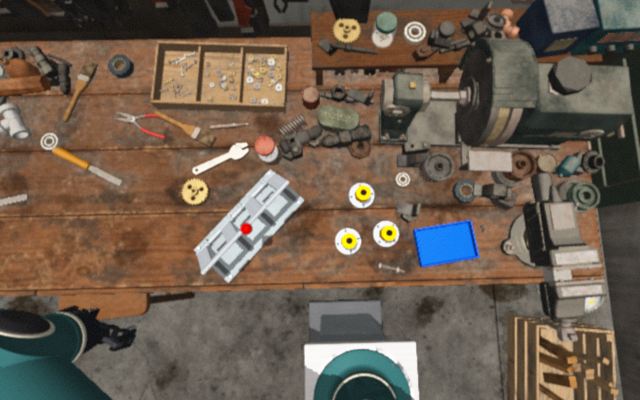

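View pics/side0.png

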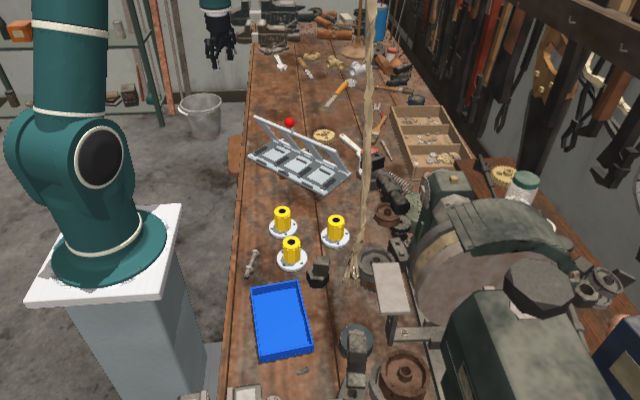

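The pictures show three capped stubs at top pixels (362,194), (386,233) and (348,240), the blue tray at (447,243), and the fixture at about (250,225) with its frame part open and the red ball at (246,229). The gear is at (194,191), the spanner at (221,158) and the jar at (265,148).

```bash
cat >> h.py <<'E'
def blobs(n,im,P,what):
    h=cv2.cvtColor(im,cv2.COLOR_BGR2HSV)
    r={"yellow":((22,150,120),(35,255,255)),"red":((0,200,120),(4,255,255)),"blue":((105,180,80),(125,255,255))}[what]
    m=cv2.inRange(h,r[0],r[1])
    N,l,s,c=cv2.connectedComponentsWithStats(m)
    return [(c[i].round(1),s[i,4],P[l==i]) for i in range(1,N) if s[i,4]>40]
def caps(n,im,P):
    out=[]
    for c,a,p in blobs(n,im,P,"yellow"):
        p=p[~np.isnan(p).any(1)]
        if len(p)<20: continue
        z=np.percentile(p[:,2],90); t=p[p[:,2]>z-.006]
        out.append((c,a,((t[:,:2].max(0)+t[:,:2].min(0))/2).round(4),t[:,:2].mean(0).round(4),z.round(4)))
    return out
E
python3 - <<'E'
from h import *
for n in("top","side"):
    im=cv2.imread(f"pics/{n}0.png");P=np.load(n+"0.npy")
    print(n)
    for c in caps(n,im,P): print(c)
    for w in("red","blue"):
        for c,a,p in blobs(n,im,P,w):
            p=p[~np.isnan(p).any(1)]
            if len(p)<20: continue
            print(w,c,a,"mean",p.mean(0).round(4),"med",np.median(p,0).round(4),"min",np.percentile(p,2,axis=0).round(3),"max",np.percentile(p,98,axis=0).round(3), cv2.minAreaRect(p[:,:2].astype(np.float32)) if w=="blue" else "")
# fixture: top points in z band around area
im=cv2.imread("pics/top0.png");P=np.load("top0.npy")
h=cv2.cvtColor(im,cv2.COLOR_BGR2HSV)
sub=np.zeros((400,640),bool); sub[165:285,190:308]=1
for lo,hi in((.006,.014),(.014,.02),(.02,.04),(.04,.07),(.07,.2)):
    m=sub&(h[...,1]<60)&(P[...,2]>lo)&(P[...,2]<hi); q=P[m]
    print(lo,hi,len(q),cv2.minAreaRect(q[:,:2].astype(np.float32)) if len(q)>5 else "",q[:,2].mean())
big=cv2.resize(im[160:290,180:320],None,fx=5.5,fy=4.6*1,interpolation=cv2.INTER_CUBIC)
big=cv2.resize(im[165:285,190:310],(600,600),interpolation=cv2.INTER_CUBIC)
ims=cv2.imread("pics/side0.png")
cv2.imwrite("pics/fix.png",big); 
E
```

```text
top
(array([362.5, 193.3]), np.int32(161), array([ 0.5731, -0.0185]), array([ 0.5729, -0.0184]), np.float64(0.0672))
(array([387.5, 233.1]), np.int32(168), array([ 0.457 , -0.0855]), array([ 0.4571, -0.0851]), np.float64(0.0669))
(array([348.6, 240.9]), np.int32(146), array([0.4374, 0.0261]), array([0.4369, 0.0267]), np.float64(0.067))
red [245.6 228.3] 77 mean [0.4698 0.2888 0.1865] med [0.4702 0.2883 0.1865] min [0.459 0.278 0.181] max [0.48  0.299 0.191] 
blue [445.5 243.3] 2219 mean [ 0.4242 -0.2627  0.0063] med [ 0.4238 -0.263   0.0042] min [ 0.368 -0.344 -0.   ] max [ 0.48  -0.175  0.027] ((0.4233245849609375, -0.2591773569583893), (0.11070215702056885, 0.16972938179969788), 8.033918380737305)
side
(array([282.1, 218.5]), np.int32(352), array([0.4394, 0.0219]), array([0.4392, 0.0206]), np.float64(0.0646))
(array([335.3, 227.5]), np.int32(356), array([ 0.5751, -0.0211]), array([ 0.5746, -0.024 ]), np.float64(0.0646))
(array([291.2, 249.5]), np.int32(389), array([ 0.4596, -0.0899]), array([ 0.4587, -0.0918]), np.float64(0.0648))
red [288.9 122. ] 70 mean [0.4719 0.2901 0.1759] me
[... 330 characters left out ...]
014 3133 ((0.5535992980003357, 0.37573835253715515), (0.31445321440696716, 0.3255019187927246), 46.28752899169922) 0.009880981918457387
0.014 0.02 516 ((0.5548589825630188, 0.37164220213890076), (0.3106784224510193, 0.3110242187976837), 46.87781524658203) 0.016350914376987272
0.02 0.04 436 ((0.49286946654319763, 0.31107670068740845), (0.13354912400245667, 0.32382819056510925), 47.05571365356445) 0.02859981449155267
0.04 0.07 237 ((0.5163512229919434, 0.33691513538360596), (0.022913003340363503, 0.3237285614013672), 46.317771911621094) 0.05507153612624714
0.07 0.2 1017 ((0.48634737730026245, 0.3059521019458771), (0.06844078749418259, 0.3250996470451355), 46.51009750366211) 0.11917524221340331
```

View pics/fix.png

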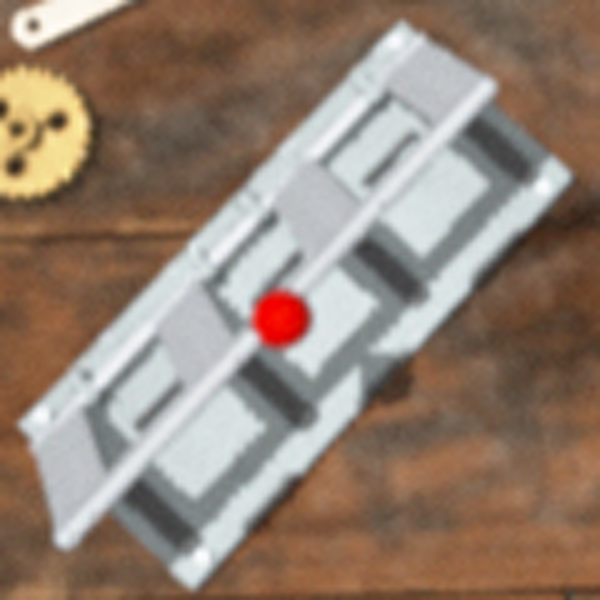

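```bash
python3 - <<'E'
from h import *
cal=get_calibration("top");K=cal["intrinsics"];T=cal["pose"]
def ray(u,v,z):
    d=T[:3,:3]@np.linalg.inv(K)@[u,v,1]; return T[:3,3]+d*(z-T[2,3])/d[2]
c=[(405,22),(572,178),(195,588),(22,430)]
W=np.array([ray(x/5+190,y/5+165,.01)[:2] for x,y in c]); print(W.round(4)); print(W.mean(0), np.linalg.norm(W-np.roll(W,1,0),axis=1))
e=(W[3]-W[0])+(W[2]-W[1]); print(np.degrees(np.arctan2(-e[0],e[1])))
im=cv2.imread("pics/top0.png");P=np.load("top0.npy")
h=cv2.cvtColor(im,cv2.COLOR_BGR2HSV)
for n in("top","side"):
    P=np.load(n+"0.npy");im=cv2.imread(f"pics/{n}0.png");h=cv2.cvtColor(im,cv2.COLOR_BGR2HSV)
    q=P.reshape(-1,3)[(h[...,1]<70).ravel()]; q=q[~np.isnan(q).any(1)]
    C=W.mean(0)
    for a in(45.5,46.5,47.5):
        t=np.radians(a);ex=np.array([np.cos(t),np.sin(t)]);ey=np.array([-ex[1],ex[0]])
        l=np.c_[(q[:,:2]-C)@ex,(q[:,:2]-C)@ey,q[:,2]]
        s=l[(abs(l[:,0])<.09)&(abs(l[:,1])<.19)&(l[:,2]>.007)&(l[:,2]<.014)]
        print(n,a,len(s),np.percentile(s[:,:2],[.5,1,2,5,95,98,99,99.5],axis=0).round(3).T.tolist())
    t=np.radians(46.5);ex=np.array([np.cos(t),np.sin(t)]);ey=np.array([-ex[1],ex[0]])
    l=np.c_[(q[:,:2]-C)@ex,(q[:,:2]-C)@ey,q[:,2]]
    s=l[(abs(l[:,1])<.163)&(l[:,2]>.018)&(abs(l[:,0])<.1)]
    # frame line fit  and hinge knuckles: hist of max z along x
    for x in np.arange(-.08,.08,.005):
        k=s[abs(s[:,0]-x)<.0025]
        if len(k): print(round(x,3),len(k),k[:,2].min().round(3),np.median(k[:,2]).round(3),k[:,2].max().round(3))
    s2=l[(abs(l[:,1])<.17)&(l[:,2]>.014)&(l[:,2]<.019)&(abs(l[:,0])<.09)]
    print(len(s2)); np.save(n+"stops.npy",s2)
P=np.load("top0.npy");
im=cv2.imread("pics/top0.png")
def loc(p): return np.r_[(p[:2]-C)@ex,(p[:2]-C)@ey,p[2]]
print("ball loc",loc(np.array([.4705,.291,.177])))
E
```

```text
[[0.6572 0.2509]
 [0.56   0.1515]
 [0.3265 0.3718]
 [0.4189 0.4738]]
[0.49065058 0.31200634] [0.32628507 0.1390724  0.32092723 0.13759118]
46.79621554604394
top 45.5 2894 [[-0.067, -0.066, -0.065, -0.061, 0.07, 0.073, 0.075, 0.076], [-0.162, -0.161, -0.157, -0.138, 0.138, 0.154, 0.157, 0.159]]
top 46.5 2895 [[-0.067, -0.066, -0.065, -0.061, 0.07, 0.073, 0.074, 0.075], [-0.162, -0.16, -0.157, -0.138, 0.137, 0.155, 0.158, 0.16]]
top 47.5 2897 [[-0.068, -0.066, -0.065, -0.061, 0.07, 0.073, 0.075, 0.076], [-0.162, -0.16, -0.157, -0.138, 0.137, 0.155, 0.158, 0.16]]
-0.07 2 0.018 0.019 0.02
-0.065 13 0.018 0.019 0.02
-0.05 5 0.019 0.019 0.019
-0.045 11 0.018 0.019 0.175
-0.04 9 0.019 0.022 0.175
-0.035 9 0.018 0.019 0.179
-0.03 5 0.018 0.02 0.18
-0.025 16 0.018 0.136 0.18
-0.02 249 0.018 0.137 0.143
-0.015 201 0.018 0.138 0.143
-0.01 134 0.018 0.133 0.139
-0.005 58 0.018 0.116 0.121
0.0 72 0.018 0.11 0.116
0.005 71 0.096 0.103 0.108
0.01 64 0.09 0.095 0.1
0.015 70 0.081 0.087 0.092
0.02 72 0.018 0.079 0.085
0.025 64 0.066 0.072 0.077
0.03 61 0.058 0.065 0.07
0.035 61 0.049 0.057 0.062
0.04
[... 677 characters left out ...]
9
-0.045 2 0.018 0.018 0.018
-0.04 1 0.018 0.018 0.018
-0.035 5 0.018 0.019 0.019
-0.03 2 0.018 0.019 0.019
-0.025 103 0.018 0.135 0.155
-0.02 239 0.019 0.135 0.158
-0.015 67 0.113 0.125 0.149
-0.01 41 0.018 0.112 0.135
-0.005 42 0.018 0.105 0.114
0.0 45 0.089 0.097 0.104
0.005 31 0.085 0.09 0.098
0.01 43 0.077 0.082 0.091
0.015 41 0.019 0.074 0.084
0.02 38 0.018 0.068 0.075
0.025 37 0.053 0.06 0.07
0.03 43 0.045 0.052 0.059
0.035 34 0.038 0.044 0.051
0.04 36 0.02 0.035 0.04
0.045 102 0.018 0.025 0.041
0.05 101 0.018 0.024 0.033
0.055 18 0.022 0.027 0.032
0.06 5 0.023 0.025 0.027
0.065 2 0.027 0.028 0.029
0.07 1 0.024 0.024 0.024
269
ball loc [-2.91082043e-02  1.56901687e-04  1.77000000e-01]
```

```bash
cat >> h.py <<'E'
def plan(*W):
    s=robot.sense(); p=s["tcp_pos"]; yaw=s["ee_rot"][2]
    print("now",s["clock"],p.round(4),s["ee_rot"].round(2),"w",round(s["gripper_width"],3))
    for x,y,z,w in W:
        c,n=np.cos(np.radians(yaw)),np.sin(np.radians(yaw)); d=np.array([x,y,z])-p
        dy=(w-yaw+180)%360-180
        print("travel",(np.array([d[0]*c+d[1]*n,d[0]*n-d[1]*c,-d[2]])*100).round(2).tolist(),"turnz",round(-dy,1),"rows",round(max(np.linalg.norm(d)/.0625,abs(dy)/10.7),1))
        p=np.array([x,y,z]);yaw=w
E
python3 - <<'E'
from h import *
plan((.4705,.291,.242,46.5),(.4705,.291,.169,46.5))
E
```

```text
now 0.1 [0.2682 0.5642 0.2418] [-179.94    0.    154.57] w 1.004
travel [-30.0, -15.99, -0.02] turnz 108.1 rows 10.1
travel [0.0, 0.0, 7.3] turnz -0.0 rows 1.2
```

servo_tool --travel '[[-6,-3.2,0],[-12,-6.4,0],[-18,-9.6,0],[-24,-12.8,0],[-30,-16,0]]' --turn '[[0,0,10],[0,0,20],[0,0,30],[0,0,40],[0,0,50]]' --hand '[0,0,0,0,0]' --newtons 40

```text
clock: 0.72
tcp_pos: [0.4551, 0.3114, 0.2423]
ee_rot: [-180.0, 0.0, 104.2]
force: [0.2, 0.7, -0.5]
gripper_width: 1.001
gripper_force: 0.0
```

servo_tool --travel '[[0,0,0],[0,0,0],[0,0,0],[0,0,0],[0,0,0]]' --turn '[[0,0,10],[0,0,20],[0,0,30],[0,0,40],[0,0,50]]' --hand '[0,0,0,0,0]'

```text
clock: 1.35
tcp_pos: [0.4541, 0.3132, 0.242]
ee_rot: [-180.0, 0.0, 54.2]
force: [-0.7, -0.0, 0.4]
gripper_width: 1.0
gripper_force: 0.0
```

```bash
python3 - <<'E'
from h import *
plan((.4705,.291,.242,46.5),(.4705,.291,.169,46.5))
print(robot.sense()["joint_positions"].round(0))
E
```

```text
now 1.35 [0.4541 0.3132 0.242 ] [-1.800e+02  3.000e-02  5.424e+01] w 1.0
travel [-0.84, 2.63, 0.0] turnz 7.7 rows 0.7
travel [0.0, 0.0, 7.3] turnz -0.0 rows 1.2
[-57.  17.  24. 104.  -8.  61. -66.]
```

servo_tool --travel '[[-0.4,1.3,0],[-0.84,2.63,0],[-0.84,2.63,0],[-0.84,2.63,0]]' --turn '[[0,0,4],[0,0,7.7],[0,0,7.7],[0,0,7.7]]' --hand '[0,0,0,0]'

```text
clock: 1.85
tcp_pos: [0.4706, 0.2914, 0.2422]
ee_rot: [-180.0, 0.0, 47.0]
force: [0.3, 0.5, 0.2]
gripper_width: 1.002
gripper_force: 0.0
```

servo_tool --travel '[[0,0,3],[0,0,6],[0,0,7.3],[0,0,7.3]]' --turn '[[0,0,0],[0,0,0],[0,0,0],[0,0,0]]' --hand '[0,0,0,0]'

```text
clock: 2.35
tcp_pos: [0.4705, 0.2913, 0.169]
ee_rot: [-180.0, 0.1, 46.9]
force: [1.0, 0.6, 0.0]
gripper_width: 1.002
gripper_force: 0.0
```

servo_tool --travel '[[0,0,0],[0,0,0],[0,0,0],[0,0,0],[0,0,0]]' --turn '[[0,0,0],[0,0,0],[0,0,0],[0,0,0],[0,0,0]]' --hand '[1,1,1,1,1]'

```text
clock: 2.98
tcp_pos: [0.4718, 0.2905, 0.1701]
ee_rot: [179.9, -0.1, 46.8]
force: [2.4, -5.3, 7.1]
gripper_width: 0.325
gripper_force: 39.0
```

```bash
python3 - <<'E'
from h import *
s=robot.sense();print(s["tcp_pos"],s["ee_rot"],s["gripper_width"],s["gripper_force"],s["force"])
t=np.radians(46.5);ex=np.array([np.cos(t),np.sin(t)])
z=.177; f0=np.arcsin((z-.0235)/.172); print(np.degrees(f0))
for d in (70,76,82,88,94,95.5):
    f=np.radians(d); print(d,"x",round(17.2*(np.cos(f0)-np.cos(f)),2),"z",round(-17.2*(np.sin(f)-np.sin(f0)),2))
E
```

```text
[0.47175708 0.29054771 0.17009755] [ 1.79928292e+02 -6.78259201e-02  4.68250893e+01] 0.32473334000787885 38.97999286651611 [ 2.37423637 -5.27769149  7.10873481]
63.18171215154975
70 x 1.88 z -0.81
76 x 3.6 z -1.34
82 x 5.37 z -1.68
88 x 7.16 z -1.84
94 x 8.96 z -1.81
95.5 x 9.41 z -1.77
```

servo_tool --travel '[[0.9,0,-0.4],[1.88,0,-0.81],[2.7,0,-1.1],[3.6,0,-1.34],[3.6,0,-1.34]]' --turn '[[0,0,0],[0,0,0],[0,0,0],[0,0,0],[0,0,0]]' --hand '[1,1,1,1,1]'

```text
clock: 3.6
tcp_pos: [0.4964, 0.3167, 0.183]
ee_rot: [179.9, -0.0, 46.9]
force: [6.0, -4.6, -0.6]
gripper_width: 0.325
gripper_force: 41.1
```

servo_tool --travel '[[0.9,0,-0.18],[1.77,0,-0.34],[2.7,0,-0.45],[3.56,0,-0.5],[3.56,0,-0.5]]' --turn '[[0,0,0],[0,0,0],[0,0,0],[0,0,0],[0,0,0]]' --hand '[1,1,1,1,1]'

```text
clock: 4.22
tcp_pos: [0.5208, 0.3425, 0.1878]
ee_rot: [179.9, -0.0, 46.8]
force: [5.8, -3.0, -3.4]
gripper_width: 0.323
gripper_force: 40.0
```

servo_tool --travel '[[0.9,0,0.03],[1.8,0,0.05],[2.2,0,0.1],[2.2,0,0.1]]' --turn '[[0,0,0],[0,0,0],[0,0,0],[0,0,0]]' --hand '[1,1,1,1]'

```text
clock: 4.72
tcp_pos: [0.536, 0.3587, 0.1876]
ee_rot: [179.9, -0.1, 46.8]
force: [3.9, -4.2, 6.2]
gripper_width: 0.321
gripper_force: 39.8
```

servo_tool --travel '[[0,0,0],[0,0,0],[0,0,0],[0,0,-3],[0,0,-7]]' --turn '[[0,0,0],[0,0,0],[0,0,0],[0,0,0],[0,0,0]]' --hand '[0,0,0,0,0]'

```text
clock: 5.35
tcp_pos: [0.5343, 0.3593, 0.2567]
ee_rot: [-180.0, 0.1, 46.9]
force: [1.1, 0.3, -0.2]
gripper_width: 0.999
gripper_force: 0.0
```

```bash
python3 - <<'E'
from h import *
plan((.574,-.02,.2,46.5),(.574,-.02,.04,46.5))
E
```

```text
now 5.35 [0.5343 0.3593 0.2567] [-1.7999e+02  1.1000e-01  4.6880e+01] w 0.999
travel [-24.97, 28.83, 5.67] turnz 0.4 rows 6.2
travel [0.0, 0.0, 16.0] turnz -0.0 rows 2.6
```

servo_tool --travel '[[-4,4.6,0],[-8,9.2,0],[-12,13.8,0],[-16,18.4,2],[-20,23,4]]' --turn '[[0,0,0.4],[0,0,0.4],[0,0,0.4],[0,0,0.4],[0,0,0.4]]' --hand '[0,0,0,0,0]'

```text
clock: 5.98
tcp_pos: [0.5656, 0.0578, 0.2176]
ee_rot: [180.0, -0.1, 46.5]
force: [0.4, 0.6, -1.9]
gripper_width: 1.001
gripper_force: 0.0
```

servo_tool --travel '[[-3,3.5,1],[-5,5.8,1.7],[-5,5.8,1.7],[-5,5.8,1.7]]' --turn '[[0,0,0],[0,0,0],[0,0,0],[0,0,0]]' --hand '[0,0,0,0]'

```text
clock: 6.48
tcp_pos: [0.5733, -0.0159, 0.2008]
ee_rot: [-180.0, -0.0, 46.5]
force: [-0.5, 0.3, 0.9]
gripper_width: 1.003
gripper_force: 0.0
```

```bash
cat >> h.py <<'E'
def ortho(P,im,C,a,z0,half=(.12,.18),s=.001):
    """rectify picture n to fixture-local plane of height z0; local x up, y left"""
def rect(n,im,C,a,z0,hx=.12,hy=.18,px=1500):
    t=np.radians(a);ex=np.array([np.cos(t),np.sin(t)]);ey=np.array([-ex[1],ex[0]])
    L=[(hx,hy),(hx,-hy),(-hx,-hy),(-hx,hy)]
    src=np.float32([proj(n,np.r_[C+x*ex+y*ey,z0]) for x,y in L])
    w,h=int(2*hy*px),int(2*hx*px)
    M=cv2.getPerspectiveTransform(src,np.float32([(0,0),(w,0),(w,h),(0,h)]))
    return cv2.warpPerspective(im,M,(w,h),flags=cv2.INTER_CUBIC)
E
python3 - <<'E'
from h import *
plan((.574,-.02,.04,46.5))
C=np.array([.4727,.2931])
o=[]
for n in("top","side"):
    im,d,P=grab(n); cv2.imwrite(f"pics/{n}1.png",im); np.save(n+"1.npy",P)
    r=rect(n,im,C,46.5,.01,.1,.18,1500); o.append(r)
    # 20mm grid ticks
    for k in range(-4,5): cv2.line(r,(0,int(150-k*30)),(8 if k else 540,int(150-k*30)),(0,0,255),1)
    for k in(-1,0,1): cv2.line(r,(int(270-k*.096*1500),0),(int(270-k*.096*1500),300),(0,0,255),1)
cv2.imwrite("pics/rect1.png",np.vstack(o))
E
```

```text
now 6.475 [ 0.5733 -0.0159  0.2008] [-1.7999e+02 -1.0000e-02  4.6510e+01] w 1.003
travel [-0.24, 0.33, 16.08] turnz 0.0 rows 2.6
```

View pics/rect1.png

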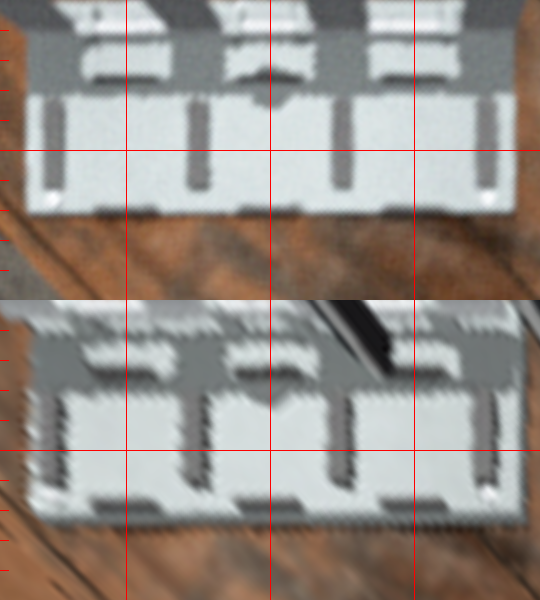

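```bash
python3 - <<'E'
from h import *
C=np.array([.4727,.2931]);t=np.radians(46.5);ex=np.array([np.cos(t),np.sin(t)]);ey=np.array([-ex[1],ex[0]])
for n in("top","side"):
    P=np.load(n+"1.npy").reshape(-1,3);P=P[~np.isnan(P).any(1)]
    l=np.c_[(P[:,:2]-C)@ex,(P[:,:2]-C)@ey,P[:,2]]*1000
    l=l[(abs(l[:,0])<110)&(abs(l[:,1])<165)]
    f=l[(l[:,2]>15)&(l[:,2]<19)]
    for k in(-1,0,1):
        g=f[abs(f[:,1]-96*k)<25]
        print(n,k,"x hist",[(x,int(((g[:,0]>=x)&(g[:,0]<x+3)).sum())) for x in range(-51,60,3) if ((g[:,0]>=x)&(g[:,0]<x+3)).sum()])
    g=f[(f[:,0]>-30)&(f[:,0]<30)]
    print(n,"y hist",[(x,int(((g[:,1]>=x)&(g[:,1]<x+4)).sum())) for x in range(-164,164,4) if ((g[:,1]>=x)&(g[:,1]<x+4)).sum()])
    b=f[abs(abs(f[:,1])-48)<6]; print("bar x",np.percentile(b[:,0],[1,5,50,95,99]))
    e=l[(l[:,2]>7)&(l[:,2]<12)]; print("plate x",np.percentile(e[:,0],[.3,1,99,99.7]),"y",np.percentile(e[:,1],[.3,1,99,99.7]),"z",np.median(e[:,2]))
for n in("top","side"):
    im=cv2.imread(f"pics/{n}1.png")
    for c in caps(n,im,np.load(n+"1.npy")): print(n,c)
plan((.574,-.02,.04,46.5))
E
```

```text
top -1 x hist [(-42, 11), (-39, 8), (-21, 1), (-15, 1), (-9, 1), (15, 1), (18, 1), (45, 12), (48, 4)]
top 0 x hist [(-42, 6), (-39, 5), (-15, 1), (-6, 1), (42, 1), (45, 8), (48, 6)]
top 1 x hist [(-42, 7), (-39, 9), (42, 1), (45, 9), (48, 5)]
top y hist [(-152, 18), (-148, 20), (-144, 18), (-140, 9), (-124, 2), (-112, 1), (-108, 3), (-96, 1), (-60, 2), (-56, 17), (-52, 15), (-48, 13), (-44, 6), (4, 1), (16, 1), (36, 4), (40, 14), (44, 17), (48, 15), (52, 5), (68, 1), (124, 1), (136, 19), (140, 23), (144, 20), (148, 10)]
bar x [-24.72385444 -22.87704996   2.8865085   30.55949195  32.98596652]
plate x [-40.32268922 -39.36250538  98.50870478 100.23379478] y [-163.120751   -160.77313177  158.92072381  160.5556645 ] z 9.639022543626252
side -1 x hist [(-45, 3), (-42, 3), (-39, 1), (42, 1), (45, 3)]
side 0 x hist [(-45, 3), (-42, 5), (42, 4), (45, 4)]
side 1 x hist [(-48, 1), (-45, 3), (-42, 2), (39, 2), (42, 4), (45, 2)]
side y hist [(-156, 1), (-152, 14), (-148, 8), (-144, 8), (-60, 4), (-56, 9), (-52, 10), (-48, 6), (36, 7), (40, 9), (44, 11), (48, 6), (132, 9), (136, 5), (140, 5), (144, 5)]
bar x [-28.56134878 -24.89923041  -3.21052614  28.87180059  31.56222164]
plate x [-44.08046944 -42.77208447  84.17203717  87.32142188] y [-164.45510503 -162.4750823   154.51705789  158.25790176] z 9.063257034414463
top (array([344.6, 240.4]), np.int32(58), array([0.4346, 0.0496]), array([0.4376, 0.0414]), np.float64(0.0682))
side (array([282.1, 218.5]), np.int32(353), array([0.4394, 0.0242]), array([0.4395, 0.0203]), np.float64(0.0646))
side (array([335.4, 227.5]), np.int32(356), array([ 0.5752, -0.0204]), array([ 0.5748, -0.0236]), np.float64(0.0647))
side (array([291.2, 250.1]), np.int32(371), array([ 0.4596, -0.0902]), array([ 0.4592, -0.0924]), np.float64(0.0648))
now 6.575 [ 0.5733 -0.0155  0.2009] [-1.7999e+02 -2.0000e-02  4.6570e+01] w 1.002
travel [-0.28, 0.36, 16.09] turnz 0.1 rows 2.6
```

servo_tool --travel '[[-0.26,0.35,5],[-0.26,0.35,10],[-0.26,0.35,14],[-0.26,0.35,16.1],[-0.26,0.35,16.1]]' --turn '[[0,0,0],[0,0,0],[0,0,0],[0,0,0],[0,0,0]]' --hand '[0,0,0,0,0]' --newtons 60

```text
clock: 7.2
tcp_pos: [0.5736, -0.0207, 0.0393]
ee_rot: [-179.9, 0.1, 46.5]
force: [0.8, -0.0, 1.1]
gripper_width: 0.998
gripper_force: 0.0
```

servo_tool --travel '[[0,0,0],[0,0,0],[0,0,0],[0,0,0],[0,0,0]]' --turn '[[0,0,0],[0,0,0],[0,0,0],[0,0,0],[0,0,0]]' --hand '[1,1,1,1,1]'

```text
clock: 7.82
tcp_pos: [0.5744, -0.021, 0.0405]
ee_rot: [180.0, -0.1, 46.5]
force: [-2.0, 1.0, 8.5]
gripper_width: 0.489
gripper_force: 61.9
```

servo_tool --travel '[[0,0,-1.4],[0,0,-2.8],[0,0,-2.8]]' --turn '[[0,0,0],[0,0,0],[0,0,0]]' --hand '[1,1,1]'

```text
clock: 8.2
tcp_pos: [0.5747, -0.0211, 0.0692]
ee_rot: [179.9, -0.1, 46.5]
force: [0.1, -0.1, -2.8]
gripper_width: 0.493
gripper_force: 45.4
```

```bash
python3 - <<'E'
from h import *
for n in("top","side"):
    im,d,P=grab(n); cv2.imwrite(f"pics/{n}2.png",im); np.save(n+"2.npy",P)
    for c in caps(n,im,P): print(n,c)
t=np.radians(46.5);ex=np.array([np.cos(t),np.sin(t)]);ey=np.array([-ex[1],ex[0]]);N=np.array([.4757,.2937])
for k in(-1,0,1): print(k,N+.096*k*ey)
p=N+.096*ey
plan((*p,.068,46.5))
E
```

```text
side (array([282.1, 218.5]), np.int32(353), array([0.4393, 0.0234]), array([0.4389, 0.0205]), np.float64(0.0646))
side (array([333.9, 221.3]), np.int32(274), array([ 0.5702, -0.0235]), array([ 0.5688, -0.0269]), np.float64(0.0915))
side (array([291.1, 250.1]), np.int32(372), array([ 0.4596, -0.0902]), array([ 0.4587, -0.0927]), np.float64(0.0644))
-1 [0.54533594 0.22761796]
0 [0.4757 0.2937]
1 [0.40606406 0.35978204]
now 8.3 [ 0.5739 -0.021   0.0679] [ 1.7999e+02 -1.0000e-02  4.6480e+01] w 0.487
travel [16.05, -38.39, -0.01] turnz -0.0 rows 6.7
```

servo_tool --travel '[[1.6,-3.8,0],[3.2,-7.7,0],[4.8,-11.5,0],[6.4,-15.4,0],[8,-19.2,0]]' --turn '[[0,0,0],[0,0,0],[0,0,0],[0,0,0],[0,0,0]]' --hand '[1,1,1,1,1]'

```text
clock: 8.93
tcp_pos: [0.4889, 0.1703, 0.0674]
ee_rot: [-180.0, 0.0, 46.5]
force: [0.4, -0.3, -3.2]
gripper_width: 0.488
gripper_force: 62.0
```

servo_tool --travel '[[1.6,-3.8,0],[3.2,-7.7,0],[4.8,-11.5,0],[6.4,-15.4,0],[8,-19.2,0]]' --turn '[[0,0,0],[0,0,0],[0,0,0],[0,0,0],[0,0,0]]' --hand '[1,1,1,1,1]'

```text
clock: 9.55
tcp_pos: [0.4048, 0.3604, 0.0673]
ee_rot: [180.0, 0.0, 46.5]
force: [0.7, -0.4, -2.2]
gripper_width: 0.487
gripper_force: 62.0
```

servo_tool --travel '[[0,0,0],[0,0,0]]' --turn '[[0,0,0],[0,0,0]]' --hand '[1,1]'

```text
clock: 9.8
tcp_pos: [0.4057, 0.3587, 0.0674]
ee_rot: [180.0, 0.0, 46.5]
force: [0.5, 0.3, -3.0]
gripper_width: 0.488
gripper_force: 62.1
```

```bash
python3 - <<'E'
from h import *
plan((.4061,.3598,.068,46.5))
C=np.array([.4061,.3598]);o=[]
for n in("top","side"):
    im,d,P=grab(n); cv2.imwrite(f"pics/{n}3.png",im); np.save(n+"3.npy",P)
    for c in caps(n,im,P): print(n,c)
    o.append(rect(n,im,C,46.5,.02,.1,.1,2500))
cv2.imwrite("pics/p3.png",cv2.resize(np.hstack(o),(800,400)))
E
```

```text
now 9.8 [0.4057 0.3587 0.0674] [1.7997e+02 5.0000e-02 4.6470e+01] w 0.488
travel [0.1, -0.05, -0.06] turnz -0.0 rows 0.0
top (array([387.5, 233.1]), np.int32(168), array([ 0.457 , -0.0854]), array([ 0.457 , -0.0853]), np.float64(0.0671))
top (array([348.7, 240.9]), np.int32(148), array([0.4374, 0.026 ]), array([0.4372, 0.0269]), np.float64(0.0666))
top (array([234.3, 257.4]), np.int32(44), array([0.3984, 0.3354]), array([0.3985, 0.3418]), np.float64(0.0908))
side (array([267.5, 144. ]), np.int32(166), array([0.3988, 0.358 ]), array([0.3993, 0.3515]), np.float64(0.0906))
side (array([282.1, 218.5]), np.int32(352), array([0.4395, 0.0231]), array([0.4389, 0.0208]), np.float64(0.0645))
side (array([291.2, 249.6]), np.int32(388), array([ 0.4596, -0.091 ]), array([ 0.4588, -0.0916]), np.float64(0.0646))
```

View pics/p3.png

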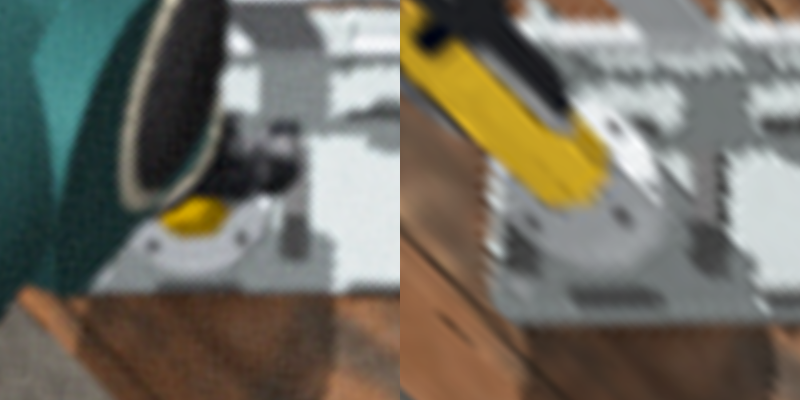

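servo_tool --travel '[[0.1,0,0.6],[0.1,0,1.2],[0.1,0,1.7],[0.1,0,1.7]]' --turn '[[0,0,0],[0,0,0],[0,0,0],[0,0,0]]' --hand '[1,1,1,1]'

```text
clock: 10.4
tcp_pos: [0.4067, 0.3601, 0.0505]
ee_rot: [180.0, -0.0, 46.5]
force: [-0.2, 0.6, -2.0]
gripper_width: 0.484
gripper_force: 62.3
```

servo_tool --travel '[[0,0,0],[0,0,0],[0,0,0],[0,0,-5],[0,0,-9]]' --turn '[[0,0,0],[0,0,0],[0,0,0],[0,0,0],[0,0,0]]' --hand '[0,0,0,0,0]'

```text
clock: 11.02
tcp_pos: [0.4065, 0.3599, 0.1421]
ee_rot: [180.0, 0.0, 46.5]
force: [1.2, 1.3, -0.2]
gripper_width: 1.002
gripper_force: 0.0
```

```bash
python3 - <<'E'
from h import *
plan((.4385,.0235,.14,46.5),(.4385,.0235,.04,46.5))
for n in("top","side"):
    im,d,P=grab(n)
    for c in caps(n,im,P): print(n,c)
E
```

```text
now 11.025 [0.4065 0.3599 0.1421] [1.7998e+02 1.0000e-02 4.6460e+01] w 1.002
travel [-22.18, 25.49, 0.21] turnz -0.0 rows 5.4
travel [0.0, 0.0, 10.0] turnz -0.0 rows 1.6
top (array([387.6, 233.1]), np.int32(167), array([ 0.457 , -0.0854]), array([ 0.457 , -0.0854]), np.float64(0.0668))
top (array([348.7, 240.8]), np.int32(147), array([0.4374, 0.026 ]), array([0.4371, 0.0264]), np.float64(0.0669))
top (array([230.9, 255.4]), np.int32(146), array([0.4067, 0.3477]), array([0.4043, 0.3507]), np.float64(0.0764))
side (array([269.6, 147.1]), np.int32(235), array([0.4069, 0.3573]), array([0.4068, 0.3534]), np.float64(0.073))
side (array([282.1, 218.5]), np.int32(352), array([0.4394, 0.0233]), array([0.4396, 0.0206]), np.float64(0.0645))
side (array([291.2, 249.6]), np.int32(389), array([ 0.4595, -0.0904]), array([ 0.4585, -0.0916]), np.float64(0.0649))
```

servo_tool --travel '[[-4.4,5.1,0],[-8.9,10.2,0],[-13.3,15.3,0],[-17.7,20.4,0],[-22.2,25.5,0]]' --turn '[[0,0,0],[0,0,0],[0,0,0],[0,0,0],[0,0,0]]' --hand '[0,0,0,0,0]'

```text
clock: 11.75
tcp_pos: [0.4359, 0.0472, 0.1406]
ee_rot: [180.0, -0.0, 46.5]
force: [1.3, 0.4, -0.2]
gripper_width: 0.998
gripper_force: 0.0
```

servo_tool --travel '[[0,0,0],[0,0,0]]' --turn '[[0,0,0],[0,0,0]]' --hand '[0,0]'

```text
clock: 12.0
tcp_pos: [0.436, 0.0493, 0.1405]
ee_rot: [-180.0, 0.0, 46.5]
force: [0.5, 0.6, 0.4]
gripper_width: 0.999
gripper_force: 0.0
```

```bash
python3 - <<'E'
from h import *
plan((.4385,.0235,.04,46.5))
E
```

```text
now 12.0 [0.436  0.0493 0.1405] [-1.7999e+02  1.0000e-02  4.6460e+01] w 0.999
travel [-1.7, 1.96, 10.05] turnz -0.0 rows 1.7
```

servo_tool --travel '[[-1.7,1.95,0],[-1.7,1.95,4],[-1.7,1.95,8],[-1.7,1.95,10],[-1.7,1.95,10]]' --turn '[[0,0,0],[0,0,0],[0,0,0],[0,0,0],[0,0,0]]' --hand '[0,0,0,0,0]'

```text
clock: 12.62
tcp_pos: [0.4377, 0.0241, 0.0396]
ee_rot: [-179.9, 0.1, 46.6]
force: [-0.0, 0.2, 0.4]
gripper_width: 0.999
gripper_force: 0.0
```

servo_tool --travel '[[0,0,0],[0,0,0],[0,0,0],[0,0,0],[0,0,0]]' --turn '[[0,0,0],[0,0,0],[0,0,0],[0,0,0],[0,0,0]]' --hand '[1,1,1,1,1]'

```text
clock: 13.25
tcp_pos: [0.4389, 0.0237, 0.0414]
ee_rot: [180.0, -0.1, 46.5]
force: [-3.1, 1.5, 10.1]
gripper_width: 0.495
gripper_force: 59.4
```

servo_tool --travel '[[0,0,-1.4],[0,0,-2.8],[0,0,-2.8]]' --turn '[[0,0,0],[0,0,0],[0,0,0]]' --hand '[1,1,1]'

```text
clock: 13.62
tcp_pos: [0.4392, 0.0235, 0.07]
ee_rot: [179.9, -0.1, 46.5]
force: [0.0, 0.7, -4.6]
gripper_width: 0.496
gripper_force: 61.7
```

```bash
python3 - <<'E'
from h import *
plan((.476,.294,.068,46.5))
E
```

```text
now 13.625 [0.4392 0.0235 0.07  ] [ 1.7994e+02 -1.2000e-01  4.6490e+01] w 0.496
travel [22.15, -15.95, 0.2] turnz -0.0 rows 4.4
```

servo_tool --travel '[[4.4,-3.2,0],[8.9,-6.4,0],[13.3,-9.6,0],[17.7,-12.8,0],[22.15,-16,0]]' --turn '[[0,0,0],[0,0,0],[0,0,0],[0,0,0],[0,0,0]]' --hand '[1,1,1,1,1]'

```text
clock: 14.25
tcp_pos: [0.4748, 0.2959, 0.0686]
ee_rot: [180.0, 0.0, 46.5]
force: [1.8, -0.9, -3.3]
gripper_width: 0.493
gripper_force: 61.8
```

servo_tool --travel '[[0,0,0],[0,0,0],[0,0,0]]' --turn '[[0,0,0],[0,0,0],[0,0,0]]' --hand '[1,1,1]'

```text
clock: 14.62
tcp_pos: [0.4751, 0.2928, 0.0687]
ee_rot: [180.0, 0.0, 46.4]
force: [0.4, 0.1, -2.9]
gripper_width: 0.5
gripper_force: 61.9
```

```bash
python3 - <<'E'
from h import *
plan((.476,.294,.051,46.5))
E
```

```text
now 14.625 [0.4751 0.2928 0.0687] [1.7999e+02 3.0000e-02 4.6380e+01] w 0.5
travel [0.15, -0.02, 1.77] turnz -0.1 rows 0.3
```

servo_tool --travel '[[0.12,0,0.6],[0.12,0,1.2],[0.12,0,1.75],[0.12,0,1.75]]' --turn '[[0,0,0],[0,0,0],[0,0,0],[0,0,0]]' --hand '[1,1,1,1]'

```text
clock: 15.12
tcp_pos: [0.4761, 0.295, 0.0515]
ee_rot: [-180.0, -0.0, 46.5]
force: [-3.7, -0.6, 9.2]
gripper_width: 0.495
gripper_force: 63.1
```

servo_tool --travel '[[0,0,0],[0,0,0],[0,0,0],[0,0,-5],[0,0,-9]]' --turn '[[0,0,0],[0,0,0],[0,0,0],[0,0,0],[0,0,0]]' --hand '[0,0,0,0,0]'

```text
clock: 15.75
tcp_pos: [0.476, 0.2947, 0.1425]
ee_rot: [180.0, 0.0, 46.5]
force: [-0.9, -0.7, 1.1]
gripper_width: 0.993
gripper_force: 0.0
```

```bash
python3 - <<'E'
from h import *
plan((.4585,-.088,.14,46.5))
for n in("top","side"):
    im,d,P=grab(n)
    for c in caps(n,im,P): print(n,c)
E
```

```text
now 15.75 [0.476  0.2947 0.1425] [1.7998e+02 2.0000e-02 4.6450e+01] w 0.993
travel [-28.94, 25.1, 0.25] turnz -0.0 rows 6.1
top (array([256. , 229.5]), np.int32(101), array([0.4656, 0.2614]), array([0.474, 0.281]), np.float64(0.077))
top (array([387.5, 233.1]), np.int32(169), array([ 0.4569, -0.0856]), array([ 0.4575, -0.0852]), np.float64(0.0672))
side (array([269.6, 147. ]), np.int32(237), array([0.4071, 0.3564]), array([0.4072, 0.3537]), np.float64(0.0731))
side (array([292. , 157.4]), np.int32(241), array([0.4763, 0.2945]), array([0.4775, 0.2899]), np.float64(0.073))
side (array([291.2, 249.5]), np.int32(390), array([ 0.4595, -0.0898]), array([ 0.4589, -0.0917]), np.float64(0.0648))
```

Both are seated at cap-top height about 0.075. Now the third stub.

servo_tool --travel '[[-4,3.5,0],[-8,7,0],[-12,10.4,0],[-16,13.9,0],[-20,17.4,0]]' --turn '[[0,0,0],[0,0,0],[0,0,0],[0,0,0],[0,0,0]]' --hand '[0,0,0,0,0]'

```text
clock: 16.48
tcp_pos: [0.4639, 0.0285, 0.141]
ee_rot: [-180.0, 0.0, 46.5]
force: [1.5, -0.0, 0.2]
gripper_width: 1.0
gripper_force: 0.0
```

servo_tool --travel '[[-3,2.5,0],[-6,5,0],[-9,7.7,0],[-9,7.7,0]]' --turn '[[0,0,0],[0,0,0],[0,0,0],[0,0,0]]' --hand '[0,0,0,0]'

```text
clock: 16.98
tcp_pos: [0.4576, -0.0909, 0.1411]
ee_rot: [180.0, 0.0, 46.2]
force: [0.5, -0.5, 0.6]
gripper_width: 0.999
gripper_force: 0.0
```

```bash
python3 - <<'E'
from h import *
plan((.4585,-.088,.04,46.5))
E
```

```text
now 16.975 [ 0.4576 -0.0909  0.1411] [1.7997e+02 4.0000e-02 4.6230e+01] w 0.999
travel [0.27, -0.14, 10.11] turnz -0.3 rows 1.6
```

servo_tool --travel '[[0.2,-0.1,3],[0.2,-0.1,6],[0.2,-0.1,9],[0.2,-0.1,10],[0.2,-0.1,10]]' --turn '[[0,0,0],[0,0,0],[0,0,0],[0,0,0],[0,0,0]]' --hand '[0,0,0,0,0]'

```text
clock: 17.6
tcp_pos: [0.4587, -0.0859, 0.0412]
ee_rot: [-180.0, 0.0, 46.5]
force: [1.5, -0.4, 0.2]
gripper_width: 1.002
gripper_force: 0.0
```

servo_tool --travel '[[0,0,0],[0,0,0],[0,0,0],[0,0,0],[0,0,0]]' --turn '[[0,0,0],[0,0,0],[0,0,0],[0,0,0],[0,0,0]]' --hand '[1,1,1,1,1]'

```text
clock: 18.23
tcp_pos: [0.459, -0.086, 0.0415]
ee_rot: [180.0, -0.0, 46.5]
force: [-0.1, -0.5, 6.1]
gripper_width: 0.487
gripper_force: 61.8
```

servo_tool --travel '[[0,0,-1.4],[0,0,-2.8],[0,0,-2.8]]' --turn '[[0,0,0],[0,0,0],[0,0,0]]' --hand '[1,1,1]'

```text
clock: 18.6
tcp_pos: [0.4595, -0.086, 0.0705]
ee_rot: [179.9, -0.1, 46.5]
force: [-0.0, -0.2, -3.8]
gripper_width: 0.486
gripper_force: 61.8
```

```bash
python3 - <<'E'
from h import *
plan((.5453,.228,.068,46.5))
E
```

```text
now 18.6 [ 0.4595 -0.086   0.0705] [ 1.7992e+02 -9.0000e-02  4.6490e+01] w 0.486
travel [28.68, -15.39, 0.25] turnz -0.0 rows 5.2
```

servo_tool --travel '[[4.8,-2.6,0],[9.6,-5.1,0],[14.4,-7.7,0],[19.2,-10.3,0],[24,-12.9,0]]' --turn '[[0,0,0],[0,0,0],[0,0,0],[0,0,0],[0,0,0]]' --hand '[1,1,1,1,1]'

```text
clock: 19.23
tcp_pos: [0.5306, 0.1787, 0.0691]
ee_rot: [-180.0, 0.0, 46.5]
force: [1.1, -1.1, -3.2]
gripper_width: 0.484
gripper_force: 61.7
```

servo_tool --travel '[[2.4,-1.3,0],[4.7,-2.5,0],[4.7,-2.5,0],[4.7,-2.5,0],[4.7,-2.5,0]]' --turn '[[0,0,0],[0,0,0],[0,0,0],[0,0,0],[0,0,0]]' --hand '[1,1,1,1,1]'

```text
clock: 19.85
tcp_pos: [0.5447, 0.2272, 0.0692]
ee_rot: [180.0, 0.0, 46.4]
force: [-0.2, -0.5, -4.1]
gripper_width: 0.484
gripper_force: 61.7
```

```bash
python3 - <<'E'
from h import *
plan((.5458,.2285,.051,46.5))
E
```

```text
now 19.85 [0.5447 0.2272 0.0692] [1.800e+02 2.000e-02 4.641e+01] w 0.484
travel [0.17, -0.01, 1.82] turnz -0.1 rows 0.3
```

servo_tool --travel '[[0.1,0,0.6],[0.1,0,1.2],[0.1,0,1.75],[0.1,0,1.75]]' --turn '[[0,0,0],[0,0,0],[0,0,0],[0,0,0]]' --hand '[1,1,1,1]'

```text
clock: 20.35
tcp_pos: [0.5456, 0.2286, 0.0514]
ee_rot: [180.0, 0.0, 46.5]
force: [-0.0, -0.7, -2.7]
gripper_width: 0.48
gripper_force: 61.9
```

servo_tool --travel '[[0,0,0],[0,0,0],[0,0,0],[0,0,-5],[0,0,-10]]' --turn '[[0,0,0],[0,0,0],[0,0,0],[0,0,0],[0,0,0]]' --hand '[0,0,0,0,0]'

```text
clock: 20.98
tcp_pos: [0.5453, 0.2285, 0.1528]
ee_rot: [180.0, 0.1, 46.5]
force: [0.7, 0.2, -0.2]
gripper_width: 1.002
gripper_force: 0.0
```

servo_tool --travel '[[0,0,-3],[0,0,-7],[0,0,-11],[0,0,-11]]' --turn '[[0,0,0],[0,0,0],[0,0,0],[0,0,0]]' --hand '[0,0,0,0]'

```text
clock: 21.48
tcp_pos: [0.5466, 0.229, 0.2645]
ee_rot: [179.9, -0.3, 46.5]
force: [-0.1, -0.6, -1.2]
gripper_width: 0.998
gripper_force: 0.0
```

```bash
python3 - <<'E'
from h import *
plan((.536,.3585,.26,46.5),(.536,.3585,.1875,46.5))
for n in("top","side"):
    im,d,P=grab(n); cv2.imwrite(f"pics/{n}5.png",im); np.save(n+"5.npy",P)
    for c in caps(n,im,P): print(n,c)
    for c,a,p in blobs(n,im,P,"red"):
        p=p[~np.isnan(p).any(1)]; 
        if len(p)>20: print("red",n,c,a,np.median(p,0).round(4))
im=cv2.imread("pics/side5.png"); cv2.imwrite("pics/s5.png",cv2.resize(im[90:240,220:420],(800,600),interpolation=cv2.INTER_CUBIC))
E
```

```text
now 21.475 [0.5466 0.229  0.2645] [179.94  -0.25  46.47] w 0.998
travel [8.66, -9.68, 0.45] turnz -0.0 rows 2.1
travel [0.0, 0.0, 7.25] turnz -0.0 rows 1.2
top (array([281.3, 205. ]), np.int32(62), array([0.4794, 0.1626]), array([0.4784, 0.1623]), np.float64(0.5515))
side (array([269.5, 147. ]), np.int32(237), array([0.407 , 0.3567]), array([0.4068, 0.3532]), np.float64(0.0732))
side (array([292. , 157.3]), np.int32(243), array([0.478 , 0.2943]), array([0.4773, 0.2901]), np.float64(0.0734))
side (array([315.3, 169.3]), np.int32(256), array([0.5448, 0.2245]), array([0.5443, 0.2218]), np.float64(0.0736))
red side [307.1 105.2] 68 [0.5288 0.3407 0.2012]
```

View pics/s5.png

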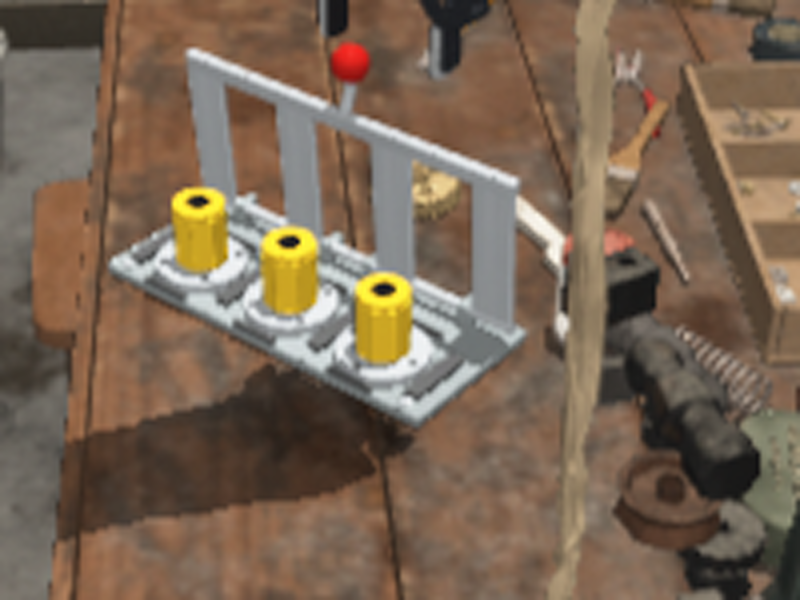

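```bash
python3 - <<'E'
from h import *
t=np.radians(46.5);ex=np.array([np.cos(t),np.sin(t)])
print(proj("side",(.4715,.2905,.178)),"vs 288.9 122.0")
H=np.array([.476,.294])+.075*ex
for f in(63.4,84,86,88,90,92,94,96):
    r=np.radians(f);b=np.r_[H-.172*np.cos(r)*ex,.0235+.172*np.sin(r)]; print(f,b.round(4),proj("side",b).round(1), "top",proj("top",b).round(1))
print("now 307.1 105.2; top before 245.6 228.3")
E
```

```text
[288.78424053 121.26565488] vs 288.9 122.0
63.4 [0.4746 0.2925 0.1773] [289.8 121.1] top [244.9 226.6]
84 [0.5153 0.3354 0.1946] [302.7 108.5] top [226.2 210. ]
86 [0.5194 0.3397 0.1951] [304.  107.6] top [224.4 208.4]
88 [0.5235 0.344  0.1954] [305.3 106.8] top [222.6 206.7]
90 [0.5276 0.3484 0.1955] [306.5 106. ] top [220.8 205.1]
92 [0.5318 0.3528 0.1954] [307.8 105.3] top [219.1 203.5]
94 [0.5359 0.3571 0.1951] [309.  104.7] top [217.4 201.9]
96 [0.54   0.3614 0.1946] [310.3 104.2] top [215.7 200.3]
now 307.1 105.2; top before 245.6 228.3
```

servo_tool --travel '[[4,-4.6,0],[7.85,-9.6,0],[7.85,-9.6,0],[7.85,-9.6,0],[7.85,-9.6,0]]' --turn '[[0,0,0],[0,0,0],[0,0,0],[0,0,0],[0,0,0]]' --hand '[0,0,0,0,0]' --newtons 40

```text
clock: 22.2
tcp_pos: [0.5303, 0.3505, 0.2614]
ee_rot: [180.0, 0.0, 46.4]
force: [-0.5, -0.8, -0.3]
gripper_width: 1.001
gripper_force: 0.0
```

```bash
python3 - <<'E'
from h import *
plan((.531,.352,.187,46.5))
E
```

```text
now 22.2 [0.5303 0.3505 0.2614] [1.7999e+02 4.0000e-02 4.6370e+01] w 1.001
travel [0.16, -0.05, 7.44] turnz -0.1 rows 1.2
```

servo_tool --travel '[[0.1,0,3],[0.1,0,6],[0.1,0,7.4],[0.1,0,7.4]]' --turn '[[0,0,0],[0,0,0],[0,0,0],[0,0,0]]' --hand '[0,0,0,0]'

```text
clock: 22.7
tcp_pos: [0.5307, 0.3519, 0.1874]
ee_rot: [180.0, 0.1, 46.4]
force: [-0.3, 0.7, 0.4]
gripper_width: 1.004
gripper_force: 0.0
```

servo_tool --travel '[[0,0,0],[0,0,0],[0,0,0],[0,0,0],[0,0,0]]' --turn '[[0,0,0],[0,0,0],[0,0,0],[0,0,0],[0,0,0]]' --hand '[1,1,1,1,1]'

```text
clock: 23.32
tcp_pos: [0.5307, 0.3528, 0.1884]
ee_rot: [-180.0, -0.0, 46.5]
force: [-2.7, 0.3, 6.5]
gripper_width: 0.324
gripper_force: 38.9
```

```bash
python3 - <<'E'
from h import *
plan()
p0=91.5
for a in range(5):
    o=[]
    for k in range(1,5):
        f=p0-k*4.35; g=np.radians([p0,f]); o.append([round(-17.2*(np.cos(g[1])-np.cos(g[0])),2),0,round(-17.2*(np.sin(g[1])-np.sin(g[0])),2)])
    print(round(p0,1),o); p0-=4*4.35
E
```

```text
now 23.325 [0.5307 0.3528 0.1884] [-1.7998e+02 -4.0000e-02  4.6480e+01] w 0.324
91.5 [[np.float64(-1.31), 0, np.float64(0.02)], [np.float64(-2.61), 0, np.float64(0.13)], [np.float64(-3.89), 0, np.float64(0.34)], [np.float64(-5.16), 0, np.float64(0.65)]]
74.1 [[np.float64(-1.24), 0, np.float64(0.41)], [np.float64(-2.45), 0, np.float64(0.9)], [np.float64(-3.61), 0, np.float64(1.49)], [np.float64(-4.73), 0, np.float64(2.17)]]
56.7 [[np.float64(-1.06), 0, np.float64(0.76)], [np.float64(-2.07), 0, np.float64(1.59)], [np.float64(-3.0), 0, np.float64(2.5)], [np.float64(-3.87), 0, np.float64(3.48)]]
39.3 [[np.float64(-0.79), 0, np.float64(1.04)], [np.float64(-1.49), 0, np.float64(2.14)], [np.float64(-2.12), 0, np.float64(3.29)], [np.float64(-2.65), 0, np.float64(4.48)]]
21.9 [[np.float64(-0.44), 0, np.float64(1.23)], [np.float64(-0.79), 0, np.float64(2.49)], [np.float64(-1.04), 0, np.float64(3.77)], [np.float64(-1.19), 0, np.float64(5.07)]]
```

servo_tool --travel '[[-1.31,0,0.02],[-2.61,0,0.13],[-3.89,0,0.34],[-5.16,0,0.65]]' --turn '[[0,0,0],[0,0,0],[0,0,0],[0,0,0]]' --hand '[1,1,1,1]'

```text
clock: 23.82
tcp_pos: [0.4957, 0.3158, 0.1822]
ee_rot: [180.0, -0.2, 46.5]
force: [5.0, 3.5, 3.0]
gripper_width: 0.326
gripper_force: 39.9
```

servo_tool --travel '[[-1.24,0,0.41],[-2.45,0,0.9],[-3.61,0,1.49],[-4.73,0,2.17]]' --turn '[[0,0,0],[0,0,0],[0,0,0],[0,0,0]]' --hand '[1,1,1,1]'

```text
clock: 24.32
tcp_pos: [0.4632, 0.2814, 0.1605]
ee_rot: [180.0, -0.2, 46.5]
force: [2.0, 2.5, 6.6]
gripper_width: 0.326
gripper_force: 41.6
```

servo_tool --travel '[[-1.06,0,0.76],[-2.07,0,1.59],[-3.0,0,2.5],[-3.87,0,3.48],[-3.87,0,3.48]]' --turn '[[0,0,0],[0,0,0],[0,0,0],[0,0,0],[0,0,0]]' --hand '[1,1,1,1,1]'

```text
clock: 24.95
tcp_pos: [0.4359, 0.2526, 0.1244]
ee_rot: [180.0, -0.0, 46.5]
force: [5.5, -0.4, -11.9]
gripper_width: 0.325
gripper_force: 42.7
```

```bash
python3 - <<'E'
from h import *
plan()
t=np.radians(46.5);ex=np.array([np.cos(t),np.sin(t)]);H=np.array([.476,.294])+.075*ex
s=robot.sense();d=(s["tcp_pos"][:2]-H)@ex; print(d,s["tcp_pos"][2]+.008-.0235,np.hypot(d,s["tcp_pos"][2]-.0155),np.degrees(np.arctan2(s["tcp_pos"][2]-.0155,-d)))
E
```

```text
now 24.95 [0.4359 0.2526 0.1244] [ 1.7997e+02 -2.0000e-02  4.6460e+01] w 0.325
-0.13264321447889654 0.10890488929846379 0.1716231256573694 39.38723660757265
```

servo_tool --travel '[[-0.79,0,1.04],[-1.49,0,2.14],[-2.12,0,3.29],[-2.65,0,4.48]]' --turn '[[0,0,0],[0,0,0],[0,0,0],[0,0,0]]' --hand '[1,1,1,1]'

```text
clock: 25.45
tcp_pos: [0.4178, 0.2334, 0.0797]
ee_rot: [180.0, -0.1, 46.5]
force: [5.1, 2.5, 3.5]
gripper_width: 0.329
gripper_force: 45.4
```

servo_tool --travel '[[-0.44,0,1.23],[-0.79,0,2.49],[-1.04,0,3.77],[-1.19,0,4.9],[-1.19,0,4.9]]' --turn '[[0,0,0],[0,0,0],[0,0,0],[0,0,0],[0,0,0]]' --hand '[1,1,1,1,1]'

```text
clock: 26.08
tcp_pos: [0.4094, 0.2245, 0.0303]
ee_rot: [180.0, 0.0, 46.5]
force: [3.8, 0.1, -7.0]
gripper_width: 0.327
gripper_force: 46.0
```

servo_tool --travel '[[0,0,0.15],[0,0,0.3],[0,0,0.3]]' --turn '[[0,0,0],[0,0,0],[0,0,0]]' --hand '[1,1,1]'

```text
clock: 26.45
tcp_pos: [0.4093, 0.2244, 0.0279]
ee_rot: [180.0, 0.0, 46.4]
force: [1.3, -4.6, 0.3]
gripper_width: 0.324
gripper_force: 46.5
```

servo_tool --travel '[[0,0,0.15],[0,0,0.3],[0,0,0.3]]' --turn '[[0,0,0],[0,0,0],[0,0,0]]' --hand '[1,1,1]'

```text
clock: 26.82
tcp_pos: [0.4094, 0.2245, 0.0249]
ee_rot: [180.0, 0.0, 46.5]
force: [1.4, -5.2, 1.6]
gripper_width: 0.324
gripper_force: 46.7
```

```bash
python3 - <<'E'
from h import *
plan()
for n in("side","top"):
    im,d,P=grab(n); cv2.imwrite(f"pics/{n}6.png",im); np.save(n+"6.npy",P)
    for c in caps(n,im,P): print(n,c)
im=cv2.imread("pics/side6.png"); cv2.imwrite("pics/s6.png",cv2.resize(im[90:240,220:420],(800,600),interpolation=cv2.INTER_CUBIC))
E
```

```text
now 26.825 [0.4094 0.2245 0.0249] [1.7998e+02 3.0000e-02 4.6470e+01] w 0.324
side (array([292.4, 157.3]), np.int32(219), array([0.4779, 0.2915]), array([0.4769, 0.289 ]), np.float64(0.0735))
side (array([315.4, 169.4]), np.int32(253), array([0.5448, 0.2253]), array([0.5444, 0.2215]), np.float64(0.0729))
top (array([277.2, 205.2]), np.int32(160), array([0.5422, 0.2267]), array([0.5423, 0.2264]), np.float64(0.0755))
top (array([252.1, 225.9]), np.int32(88), array([0.4578, 0.246 ]), array([0.4576, 0.2452]), np.float64(0.1739))
top (array([224. , 254.7]), np.int32(60), array([0.4068, 0.3284]), array([0.4067, 0.3694]), np.float64(0.0763))
```

View pics/s6.png

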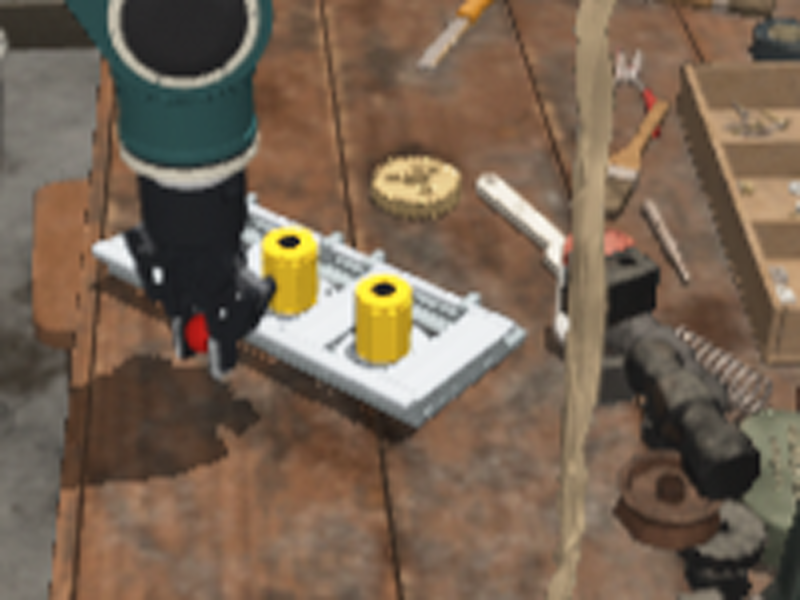

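servo_tool --travel '[[0,0,0],[0,0,0],[0,0,0],[0,0,-5],[0,0,-10]]' --turn '[[0,0,0],[0,0,0],[0,0,0],[0,0,0],[0,0,0]]' --hand '[0,0,0,0,0]'

```text
clock: 27.55
tcp_pos: [0.4091, 0.2245, 0.1259]
ee_rot: [180.0, 0.1, 46.5]
force: [-0.4, 1.0, -0.5]
gripper_width: 1.001
gripper_force: 0.0
```

servo_tool --travel '[[0,0,-5],[0,0,-8],[0,0,-8]]' --turn '[[0,0,0],[0,0,0],[0,0,0]]' --hand '[0,0,0]'

```text
clock: 27.92
tcp_pos: [0.41, 0.2257, 0.2067]
ee_rot: [-180.0, -0.2, 46.5]
force: [-0.1, 0.4, -0.2]
gripper_width: 1.001
gripper_force: 0.0
```

```bash
python3 - <<'E'
from h import *
N=np.array([.476,.294]);t=np.radians(46.5);ex=np.array([np.cos(t),np.sin(t)]);ey=np.array([-ex[1],ex[0]])
for n in("side","top"):
    im,d,P=grab(n); cv2.imwrite(f"pics/{n}7.png",im); np.save(n+"7.npy",P)
    for c in caps(n,im,P): print(n,c)
    for c,a,p in blobs(n,im,P,"red"):
        p=p[~np.isnan(p).any(1)]
        if len(p)>20: print("red",n,c,a,np.median(p,0).round(4))
    Q=P.reshape(-1,3);Q=Q[~np.isnan(Q).any(1)]
    l=np.c_[(Q[:,:2]-N)@ex,(Q[:,:2]-N)@ey,Q[:,2]]*1000
    for x in range(-55,90,10):
        g=l[(abs(l[:,0]-x)<5)&(np.minimum(abs(abs(l[:,1])-48),abs(abs(l[:,1])-144))<8)&(l[:,2]<60)]
        if len(g)>3: print(n,x,len(g),np.percentile(g[:,2],[10,50,90]).round(1))
for th in(0,.03,.06,.1):
    f=th+np.arcsin(14/172);b=np.r_[N+(.075-.172*np.cos(f))*ex,.0235+.172*np.sin(f)];print(th,b.round(4),proj("side",b).round(1),proj("top",b).round(1))
plan((.546,.228,.15,46.5),(.546,.228,.066,46.5))
E
```

```text
side (array([269.7, 147.2]), np.int32(229), array([0.4072, 0.3558]), array([0.4078, 0.3534]), np.float64(0.0732))
side (array([292. , 157.6]), np.int32(236), array([0.4779, 0.2931]), array([0.4769, 0.2901]), np.float64(0.0731))
side (array([315.3, 169.5]), np.int32(254), array([0.5448, 0.2249]), array([0.5444, 0.2213]), np.float64(0.0738))
red side [270.8 172.7] 64 [0.4115 0.2154 0.0496]
side -55 76 [-3.  28.4 33.5]
side -45 74 [-2.   5.1 32.3]
side -35 35 [26.  28.3 29.8]
side -25 36 [25.8 27.5 29.2]
side -15 43 [24.3 27.  29. ]
side -5 39 [25.4 27.1 29. ]
side 5 35 [25.4 27.4 29.2]
side 15 31 [25.4 26.8 29. ]
side 25 11 [25.  27.3 29.5]
side 35 14 [24.3 26.8 28.8]
side 45 6 [24.3 26.6 29.8]
side 55 12 [24.7 26.  27.5]
side 65 10 [24.4 25.4 27.1]
side 75 18 [25.2 26.8 28.6]
top (array([277.2, 205.2]), np.int32(160), array([0.5422, 0.2266]), array([0.5423, 0.2267]), np.float64(0.076))
top -55 27 [ 0.2 32.1 36.7]
top -45 22 [29.  32.4 34. ]
top -35 25 [26.1 28.6 31.3]
top -25 23 [25.7 28.6 31.9]
top -15 24 [26.2 28.7 30.9]
top -5 25 [26.1 28.8 31.3]
top 5 21 [25.6 27.6 29.4]
top 15 20 [26.1 28.3 29.4]
top 25 19 [23.6 27.9 30.3]
top 35 32 [25.9 27.5 29.3]
top 45 35 [24.8 27.5 29.9]
top 55 37 [24.4 26.8 28.4]
top 65 42 [24.5 26.8 29.3]
top 75 50 [25.1 27.4 29.9]
top 85 30 [ 8.3 10.4 24.9]
0 [0.4096 0.2241 0.0375] [270.5 174.3] [279.1 252.2]
0.03 [0.41   0.2244 0.0426] [270.5 172.8] [278.8 252.1]
0.06 [0.4104 0.2249 0.0478] [270.6 171.3] [278.4 251.9]
0.1 [0.4112 0.2257 0.0545] [270.7 169.3] [277.8 251.7]
now 28.025 [0.4091 0.2251 0.2046] [-179.97    0.     46.5 ] w 1.0
travel [9.64, 9.73, 5.46] turnz 0.0 rows 2.4
travel [0.0, 0.0, 8.4] turnz -0.0 rows 1.3
```

servo_tool --travel '[[0,0,4],[0,0,8],[0,0,12],[0,0,12.6],[0,0,12.6]]' --turn '[[0,0,0],[0,0,0],[0,0,0],[0,0,0],[0,0,0]]' --hand '[1,1,1,1,1]'

```text
clock: 28.65
tcp_pos: [0.4096, 0.2245, 0.0791]
ee_rot: [180.0, 0.1, 46.4]
force: [0.2, 0.9, 0.7]
gripper_width: -0.004
gripper_force: 0.0
```

servo_tool --travel '[[0,0,0.3],[0,0,0.6],[0,0,0.8],[0,0,0.8]]' --turn '[[0,0,0],[0,0,0],[0,0,0],[0,0,0]]' --hand '[1,1,1,1]'

```text
clock: 29.15
tcp_pos: [0.4094, 0.225, 0.071]
ee_rot: [180.0, -0.0, 46.5]
force: [-0.0, -0.9, -0.1]
gripper_width: -0.001
gripper_force: 0.0
```

servo_tool --travel '[[0,0,0.2],[0,0,0.4],[0,0,0.5],[0,0,0.5]]' --turn '[[0,0,0],[0,0,0],[0,0,0],[0,0,0]]' --hand '[1,1,1,1]'

```text
clock: 29.65
tcp_pos: [0.4093, 0.2248, 0.0658]
ee_rot: [-180.0, 0.0, 46.5]
force: [-1.9, -0.4, 1.7]
gripper_width: -0.001
gripper_force: 1.0
```

servo_tool --travel '[[0,0,0.15],[0,0,0.3],[0,0,0.3]]' --turn '[[0,0,0],[0,0,0],[0,0,0]]' --hand '[1,1,1]'

```text
clock: 30.02
tcp_pos: [0.4094, 0.2249, 0.0628]
ee_rot: [180.0, 0.0, 46.5]
force: [-2.0, -1.2, 0.8]
gripper_width: -0.001
gripper_force: 0.7
```

servo_tool --travel '[[0,0,0.1],[0,0,0.2],[0,0,0.2]]' --turn '[[0,0,0],[0,0,0],[0,0,0]]' --hand '[1,1,1]'

```text
clock: 30.4
tcp_pos: [0.4096, 0.2249, 0.0617]
ee_rot: [-180.0, -0.0, 46.5]
force: [-9.9, -5.6, 31.2]
gripper_width: 0.003
gripper_force: 16.0
```

servo_tool --travel '[[0,0,-3],[0,0,-7],[0,0,-10],[0,0,-10]]' --turn '[[0,0,0],[0,0,0],[0,0,0],[0,0,0]]' --hand '[1,0,0,0]' --newtons 60

```text
clock: 30.9
tcp_pos: [0.4103, 0.2259, 0.1626]
ee_rot: [-180.0, -0.2, 46.5]
force: [0.5, 0.7, -0.4]
gripper_width: 0.643
gripper_force: 0.0
```

```bash
python3 - <<'E'
from h import *
plan((.5456,.2286,.16,46.5),(.5456,.2286,.052,46.5))
E
```

```text
now 30.9 [0.4103 0.2259 0.1626] [-179.99   -0.23   46.5 ] w 0.643
travel [9.5, 9.63, 0.26] turnz 0.0 rows 2.2
travel [0.0, 0.0, 10.8] turnz -0.0 rows 1.7
```

servo_tool --travel '[[4.5,4.5,0],[9.55,9.65,0],[9.55,9.65,0],[9.55,9.65,0]]' --turn '[[0,0,0],[0,0,0],[0,0,0],[0,0,0]]' --hand '[0,0,0,0]'

```text
clock: 31.4
tcp_pos: [0.545, 0.2272, 0.1597]
ee_rot: [180.0, 0.1, 46.4]
force: [0.1, 0.4, -0.3]
gripper_width: 1.001
gripper_force: 0.0
```

```bash
python3 - <<'E'
from h import *
plan((.5456,.2286,.052,46.5))
E
```

```text
now 31.4 [0.545  0.2272 0.1597] [1.800e+02 1.000e-01 4.642e+01] w 1.001
travel [0.14, -0.06, 10.77] turnz -0.1 rows 1.7
```

servo_tool --travel '[[0.1,0,4],[0.1,0,8],[0.1,0,10.7],[0.1,0,10.7]]' --turn '[[0,0,0],[0,0,0],[0,0,0],[0,0,0]]' --hand '[0,0,0,0]'

```text
clock: 31.9
tcp_pos: [0.5437, 0.2284, 0.0526]
ee_rot: [-179.9, 0.2, 46.5]
force: [0.7, -0.3, 1.4]
gripper_width: 0.998
gripper_force: 0.0
```

servo_tool --travel '[[0,0,0],[0,0,0],[0,0,0],[0,0,0],[0,0,0]]' --turn '[[0,0,0],[0,0,0],[0,0,0],[0,0,0],[0,0,0]]' --hand '[1,1,1,1,1]'

```text
clock: 32.52
tcp_pos: [0.5462, 0.229, 0.0553]
ee_rot: [-180.0, -0.1, 46.5]
force: [-5.5, 0.5, 14.7]
gripper_width: 0.485
gripper_force: 59.4
```

servo_tool --travel '[[0,0,-1],[0,0,-2],[0,0,-3.2],[0,0,-4.5],[0,0,-6]]' --turn '[[0,0,0],[0,0,0],[0,0,0],[0,0,0],[0,0,0]]' --hand '[1,1,1,1,1]'

```text
clock: 33.15
tcp_pos: [0.5462, 0.2284, 0.1153]
ee_rot: [180.0, -0.0, 46.5]
force: [0.1, -0.4, -1.4]
gripper_width: 0.485
gripper_force: 62.1
```

```bash
cat >> h.py <<'E'
def tray(sel=None):
    for n in("top","side"):
        im,d,P=grab(n)
        for c in caps(n,im,P): print(n,c[0],c[2],c[4])
        b=[x for x in blobs(n,im,P,"blue")]
        p=np.vstack([x[2] for x in b if x[1]>100]); p=p[~np.isnan(p).any(1)]
        r=p[(p[:,2]>.018)&(p[:,2]<.04)]
        print("tray rim",n,cv2.minAreaRect(r[:,:2].astype(np.float32)),"mean",p.mean(0).round(4))
E
python3 - <<'E'
from h import *
tray(); plan((.425,-.26,.13,98))
E
```

```text
tray rim top ((0.4249436557292938, -0.25866082310676575), (0.10741698741912842, 0.1698826551437378), 8.060611724853516) mean [ 0.424  -0.2629  0.0064]
side [269.6 147.2] [0.407  0.3551] 0.0728
side [314.6 153.1] [0.5408 0.2273] 0.1348
side [292.  157.5] [0.478  0.2916] 0.0734
tray rim side ((0.4273849427700043, -0.2620777189731598), (0.10900383442640305, 0.17303404211997986), 7.944978713989258) mean [ 0.4277 -0.262   0.007 ]
now 33.25 [0.5469 0.2287 0.1161] [ 1.7995e+02 -1.6000e-01  4.6470e+01] w 0.479
travel [-43.83, 24.82, -1.39] turnz -51.5 rows 8.1
```

servo_tool --travel '[[-5,2.8,0],[-10,5.7,0],[-15,8.5,0],[-20,11.3,0],[-25,14.1,0]]' --turn '[[0,0,-10],[0,0,-20],[0,0,-30],[0,0,-40],[0,0,-51.5]]' --hand '[1,1,1,1,1]'

```text
clock: 33.88
tcp_pos: [0.4762, -0.0489, 0.1142]
ee_rot: [180.0, 0.0, 97.0]
force: [0.6, 0.4, -0.7]
gripper_width: 0.484
gripper_force: 62.4
```

```bash
python3 - <<'E'
from h import *
plan((.4332,-.3115,.116,98))
E
```

```text
now 33.875 [ 0.4762 -0.0489  0.1142] [1.7997e+02 1.0000e-02 9.6990e+01] w 0.484
travel [-25.54, -7.46, -0.18] turnz -1.0 rows 4.3
```

servo_tool --travel '[[-5.1,-1.5,0],[-10.2,-3,0],[-15.3,-4.5,0],[-20.4,-6,0],[-25.5,-7.4,0]]' --turn '[[0,0,-1],[0,0,-1],[0,0,-1],[0,0,-1],[0,0,-1]]' --hand '[1,1,1,1,1]'

```text
clock: 34.5
tcp_pos: [0.4324, -0.3107, 0.1141]
ee_rot: [180.0, 0.0, 97.7]
force: [1.9, 0.6, -0.5]
gripper_width: 0.486
gripper_force: 62.3
```

servo_tool --travel '[[0,0,0],[0,0,0]]' --turn '[[0,0,0],[0,0,0]]' --hand '[1,1]'

```text
clock: 34.75
tcp_pos: [0.4328, -0.3087, 0.1138]
ee_rot: [-180.0, -0.0, 97.6]
force: [0.1, 0.3, -0.8]
gripper_width: 0.481
gripper_force: 62.2
```

```bash
python3 - <<'E'
from h import *
tray(); plan((.4332,-.3115,.041,98))
E
```

```text
top [276.6 204.5] [0.5427 0.2278] 0.0685
top [252.8 229.3] [0.4751 0.2948] 0.0762
top [472.3 239.6] [ 0.4303 -0.3023] 0.1336
top [229.7 254.9] [0.4054 0.3602] 0.0758
tray rim top ((0.42500513792037964, -0.25844308733940125), (0.10726180672645569, 0.1688729226589203), 7.982303619384766) mean [ 0.4234 -0.2552  0.006 ]
side [282.  312.7] [ 0.4353 -0.3123] 0.1326
tray rim side ((0.43100300431251526, -0.2881622612476349), (0.10897468775510788, 0.11935514211654663), 7.8124566078186035) mean [ 0.4301 -0.3005  0.0087]
now 34.85 [ 0.4333 -0.3079  0.1139] [ 1.800e+02 -3.000e-02  9.774e+01] w 0.48
travel [-0.36, -0.06, 7.29] turnz -0.3 rows 1.2
```

servo_tool --travel '[[-0.3,0,2.5],[-0.3,0,5],[-0.3,0,7.2],[-0.3,0,7.2]]' --turn '[[0,0,0],[0,0,0],[0,0,0],[0,0,0]]' --hand '[1,1,1,1]'

```text
clock: 35.35
tcp_pos: [0.4333, -0.3108, 0.041]
ee_rot: [-179.9, -0.1, 97.7]
force: [0.2, -0.4, -1.1]
gripper_width: 0.484
gripper_force: 62.6
```

servo_tool --travel '[[0,0,0],[0,0,0],[0,0,0],[0,0,-4],[0,0,-9]]' --turn '[[0,0,0],[0,0,0],[0,0,0],[0,0,0],[0,0,0]]' --hand '[0.35,0.35,0.35,0.35,0]'

```text
clock: 35.98
tcp_pos: [0.4327, -0.3117, 0.1327]
ee_rot: [-179.9, -0.0, 97.6]
force: [0.6, -0.8, 1.2]
gripper_width: 0.84
gripper_force: 0.0
```

```bash
python3 - <<'E'
from h import *
tray(); plan((.476,.295,.15,46.5))
E
```

```text
top [276.7 204.6] [0.5428 0.2277] 0.0678
top [252.8 229.2] [0.4763 0.295 ] 0.0762
top [465.8 239.6] [ 0.4326 -0.3123] 0.0591
top [229.6 254.8] [0.4054 0.3597] 0.0759
tray rim top ((0.42516952753067017, -0.25900861620903015), (0.10752294957637787, 0.16915136575698853), 7.846232891082764) mean [ 0.4226 -0.253   0.0064]
side [284. 335.] [ 0.4358 -0.3146] 0.0581
tray rim side ((0.42759791016578674, -0.2639308571815491), (0.10878314822912216, 0.1677980124950409), 8.07327651977539) mean [ 0.4303 -0.265   0.0088]
now 36.075 [ 0.435  -0.3133  0.1365] [179.69   0.2   97.64] w 0.988
travel [59.75, 12.16, -1.35] turnz 51.1 rows 9.8
```

servo_tool --travel '[[5.5,1.1,-0.5],[11,2.2,-1.3],[17,3.4,-2],[23,4.7,-2],[29,6,-2]]' --turn '[[0,0,10],[0,0,20],[0,0,30],[0,0,40.5],[0,0,51]]' --hand '[0,0,0,0,0]'

```text
clock: 36.7
tcp_pos: [0.4523, -0.0505, 0.152]
ee_rot: [180.0, -0.0, 51.9]
force: [1.3, 0.4, -0.3]
gripper_width: 1.001
gripper_force: 0.0
```

```bash
python3 - <<'E'
from h import *
plan((.476,.295,.15,46.5))
E
```

```text
now 36.7 [ 0.4523 -0.0505  0.152 ] [ 1.7998e+02 -4.0000e-02  5.1950e+01] w 1.001
travel [28.67, -19.43, 0.2] turnz 5.4 rows 5.5
```

servo_tool --travel '[[5.5,-3.7,0],[11,-7.4,0],[16.5,-11.1,0],[22,-14.9,0],[26.5,-18,0]]' --turn '[[0,0,1.5],[0,0,3],[0,0,4.5],[0,0,5.4],[0,0,5.4]]' --hand '[0,0,0,0,0]'

```text
clock: 37.33
tcp_pos: [0.4715, 0.2619, 0.1519]
ee_rot: [-180.0, -0.0, 46.8]
force: [1.2, -0.9, 0.5]
gripper_width: 0.999
gripper_force: 0.0
```

servo_tool --travel '[[1,-0.7,0],[2,-1.4,0],[2,-1.4,0]]' --turn '[[0,0,0],[0,0,0],[0,0,0]]' --hand '[0,0,0]'

```text
clock: 37.7
tcp_pos: [0.4755, 0.2834, 0.1517]
ee_rot: [180.0, 0.0, 46.8]
force: [-0.4, -0.4, 0.6]
gripper_width: 0.998
gripper_force: 0.0
```

```bash
python3 - <<'E'
from h import *
plan((.476,.295,.052,46.5))
E
```

```text
now 37.7 [0.4755 0.2834 0.1517] [1.7999e+02 1.0000e-02 4.6800e+01] w 0.998
travel [0.88, -0.76, 9.97] turnz 0.3 rows 1.6
```

servo_tool --travel '[[0.85,-0.75,0],[0.85,-0.75,4],[0.85,-0.75,8],[0.85,-0.75,9.9],[0.85,-0.75,9.9]]' --turn '[[0,0,0],[0,0,0],[0,0,0],[0,0,0],[0,0,0]]' --hand '[0,0,0,0,0]'

```text
clock: 38.33
tcp_pos: [0.4755, 0.2946, 0.0522]
ee_rot: [180.0, 0.1, 46.8]
force: [-0.1, 0.3, 0.3]
gripper_width: 1.003
gripper_force: 0.0
```

servo_tool --travel '[[0,0,0],[0,0,0],[0,0,0],[0,0,0],[0,0,0]]' --turn '[[0,0,0],[0,0,0],[0,0,0],[0,0,0],[0,0,0]]' --hand '[1,1,1,1,1]'

```text
clock: 38.95
tcp_pos: [0.4762, 0.2956, 0.054]
ee_rot: [-180.0, -0.1, 46.8]
force: [-2.8, -0.5, 14.9]
gripper_width: 0.496
gripper_force: 58.8
```

servo_tool --travel '[[0,0,-1],[0,0,-2],[0,0,-3.2],[0,0,-4.5],[0,0,-6]]' --turn '[[0,0,0],[0,0,0],[0,0,0],[0,0,0],[0,0,0]]' --hand '[1,1,1,1,1]'

```text
clock: 39.58
tcp_pos: [0.4759, 0.2952, 0.114]
ee_rot: [180.0, -0.0, 46.8]
force: [1.1, 0.8, -0.7]
gripper_width: 0.493
gripper_force: 62.3
```

```bash
python3 - <<'E'
from h import *
tray(); plan((.426,-.26,.116,98))
E
```

```text
top [276.5 204.6] [0.5429 0.2277] 0.0681
top [466.1 239.6] [ 0.4337 -0.3131] 0.0594
tray rim top ((0.424882709980011, -0.2588942050933838), (0.10761285573244095, 0.1699017435312271), 8.041468620300293) mean [ 0.4226 -0.2533  0.0063]
side [290.2 141.5] [0.4717 0.2925] 0.1347
side [269.6 147.2] [0.407  0.3581] 0.0732
side [283.9 334.8] [ 0.4358 -0.3147] 0.0581
tray rim side ((0.42731010913848877, -0.2615310251712799), (0.10912111401557922, 0.17364129424095154), 8.086165428161621) mean [ 0.4263 -0.2556  0.0078]
now 39.675 [0.4766 0.2957 0.1148] [ 1.7998e+02 -1.6000e-01  4.6830e+01] w 0.495
travel [-43.99, 34.33, -0.12] turnz -51.2 rows 8.9
```

servo_tool --travel '[[-4.8,3.7,0],[-9.6,7.5,0],[-14.4,11.2,0],[-19.2,15,0],[-24,18.7,0]]' --turn '[[0,0,-10],[0,0,-20],[0,0,-30],[0,0,-40.5],[0,0,-51.2]]' --hand '[1,1,1,1,1]'

```text
clock: 40.3
tcp_pos: [0.4491, 0.0008, 0.1129]
ee_rot: [180.0, 0.0, 96.2]
force: [-0.1, -0.5, -0.4]
gripper_width: 0.493
gripper_force: 62.4
```

```bash
python3 - <<'E'
from h import *
plan((.426,-.26,.116,98))
E
```

```text
now 40.3 [0.4491 0.0008 0.1129] [179.96   0.    96.2 ] w 0.493
travel [-25.68, -5.12, -0.31] turnz -1.8 rows 4.2
```

servo_tool --travel '[[-5,-1,0],[-10,-2,0],[-15,-3,0],[-20,-4,0],[-25.7,-5.1,0]]' --turn '[[0,0,-1.8],[0,0,-1.8],[0,0,-1.8],[0,0,-1.8],[0,0,-1.8]]' --hand '[1,1,1,1,1]'

```text
clock: 40.92
tcp_pos: [0.425, -0.2596, 0.1129]
ee_rot: [180.0, 0.0, 97.8]
force: [1.0, 0.3, -0.7]
gripper_width: 0.492
gripper_force: 62.4
```

servo_tool --travel '[[0,0,0],[0,0,0]]' --turn '[[0,0,0],[0,0,0]]' --hand '[1,1]'

```text
clock: 41.18
tcp_pos: [0.4249, -0.2581, 0.1126]
ee_rot: [-180.0, -0.0, 97.7]
force: [0.1, 0.6, -0.4]
gripper_width: 0.496
gripper_force: 62.4
```

```bash
python3 - <<'E'
from h import *
tray(); plan((.426,-.26,.041,98))
E
```

```text
top [276.6 204.5] [0.5428 0.2276] 0.0684
top [251.8 229.1] [0.4755 0.2963] 0.0678
top [452.3 242.9] [ 0.4238 -0.2463] 0.1333
top [229.7 254.9] [0.4054 0.36  ] 0.0758
tray rim top ((0.42148557305336, -0.2336992770433426), (0.10732538998126984, 0.11866515874862671), 7.967849254608154) mean [ 0.4203 -0.2281  0.0076]
side [277.  289.3] [ 0.4257 -0.2583] 0.1324
side [283.9 335. ] [ 0.4366 -0.3156] 0.0583
tray rim side ((0.4274720847606659, -0.2617368996143341), (0.10886263847351074, 0.17182645201683044), 8.109488487243652) mean [ 0.4269 -0.2707  0.0079]
now 41.275 [ 0.4253 -0.2572  0.1127] [-1.800e+02 -2.000e-02  9.778e+01] w 0.494
travel [-0.29, 0.03, 7.17] turnz -0.2 rows 1.1
```

servo_tool --travel '[[-0.25,0,2.5],[-0.25,0,5],[-0.25,0,7.1],[-0.25,0,7.1]]' --turn '[[0,0,0],[0,0,0],[0,0,0],[0,0,0]]' --hand '[1,1,1,1]'

```text
clock: 41.78
tcp_pos: [0.425, -0.2595, 0.0409]
ee_rot: [-179.9, -0.1, 97.8]
force: [0.0, 0.1, -0.2]
gripper_width: 0.499
gripper_force: 62.4
```

servo_tool --travel '[[0,0,0],[0,0,0],[0,0,0],[0,0,-4],[0,0,-11]]' --turn '[[0,0,0],[0,0,0],[0,0,0],[0,0,0],[0,0,0]]' --hand '[0.35,0.35,0.35,0.35,0]'

```text
clock: 42.4
tcp_pos: [0.4246, -0.2604, 0.1448]
ee_rot: [-179.8, -0.0, 97.7]
force: [1.0, 0.5, 0.4]
gripper_width: 0.841
gripper_force: 0.0
```

```bash
python3 - <<'E'
from h import *
tray(); plan((.4065,.36,.15,46.5))
E
```

```text
top [276.6 204.6] [0.5428 0.2276] 0.068
top [251.7 229.1] [0.4741 0.2974] 0.0686
top [451.9 242. ] [ 0.4276 -0.2694] 0.0593
top [229.6 254.8] [0.4054 0.359 ] 0.0754
tray rim top ((0.42285841703414917, -0.2431045025587082), (0.10720266401767731, 0.13666966557502747), 8.095609664916992) mean [ 0.4206 -0.2355  0.0084]
side [281.5 324.3] [ 0.4326 -0.2876] 0.0583
tray rim side ((0.42743057012557983, -0.26167476177215576), (0.10881737619638443, 0.17236542701721191), 8.131900787353516) mean [ 0.4267 -0.2599  0.0086]
now 42.5 [ 0.4274 -0.2622  0.1495] [179.6    0.21  97.66] w 0.99
travel [61.94, 6.22, -0.05] turnz 51.2 rows 10.0
```

servo_tool --travel '[[6,0.6,0],[12,1.2,0],[18,1.8,0],[24,2.4,0],[30,3,0]]' --turn '[[0,0,10],[0,0,20],[0,0,30],[0,0,40.5],[0,0,51.2]]' --hand '[0,0,0,0,0]'

```text
clock: 43.12
tcp_pos: [0.418, -0.0094, 0.1445]
ee_rot: [180.0, -0.0, 54.9]
force: [1.1, 0.3, 0.1]
gripper_width: 1.001
gripper_force: 0.0
```

```bash
python3 - <<'E'
from h import *
plan((.4065,.36,.155,46.5))
E
```

```text
now 43.125 [ 0.418  -0.0094  0.1445] [ 1.7998e+02 -3.0000e-02  5.4940e+01] w 1.001
travel [29.57, -22.16, -1.05] turnz 8.4 rows 5.9
```

servo_tool --travel '[[5,-3.7,-1],[10,-7.5,-1],[15,-11.2,-1],[20,-15,-1],[25,-18.7,-1]]' --turn '[[0,0,2],[0,0,4],[0,0,6],[0,0,8.4],[0,0,8.4]]' --hand '[0,0,0,0,0]'

```text
clock: 43.75
tcp_pos: [0.4068, 0.3027, 0.1544]
ee_rot: [-180.0, -0.0, 46.8]
force: [1.0, -1.1, 0.5]
gripper_width: 1.0
gripper_force: 0.0
```

```bash
python3 - <<'E'
from h import *
plan((.4065,.36,.155,46.5))
E
```

```text
now 43.75 [0.4068 0.3027 0.1544] [-1.7999e+02 -2.0000e-02  4.6780e+01] w 1.0
travel [4.15, -3.95, -0.06] turnz 0.3 rows 0.9
```

servo_tool --travel '[[2.2,-2,0],[4.2,-4,0],[4.2,-4,0],[4.2,-4,0]]' --turn '[[0,0,0],[0,0,0],[0,0,0],[0,0,0]]' --hand '[0,0,0,0]'

```text
clock: 44.25
tcp_pos: [0.407, 0.3578, 0.1541]
ee_rot: [180.0, 0.0, 46.8]
force: [0.3, -0.7, -0.2]
gripper_width: 1.001
gripper_force: 0.0
```

```bash
python3 - <<'E'
from h import *
plan((.4065,.36,.052,46.5))
E
```

```text
now 44.25 [0.407  0.3578 0.1541] [1.7998e+02 3.0000e-02 4.6780e+01] w 1.001
travel [0.13, -0.18, 10.21] turnz 0.3 rows 1.6
```

servo_tool --travel '[[0.05,-0.1,3],[0.05,-0.1,6],[0.05,-0.1,9],[0.05,-0.1,10.2],[0.05,-0.1,10.2]]' --turn '[[0,0,0],[0,0,0],[0,0,0],[0,0,0],[0,0,0]]' --hand '[0,0,0,0,0]'

```text
clock: 44.88
tcp_pos: [0.4067, 0.3589, 0.0522]
ee_rot: [180.0, 0.1, 46.8]
force: [0.8, 0.4, -0.4]
gripper_width: 1.0
gripper_force: 0.0
```

servo_tool --travel '[[0,0,0],[0,0,0],[0,0,0],[0,0,0],[0,0,0]]' --turn '[[0,0,0],[0,0,0],[0,0,0],[0,0,0],[0,0,0]]' --hand '[1,1,1,1,1]'

```text
clock: 45.5
tcp_pos: [0.4067, 0.36, 0.0532]
ee_rot: [-180.0, -0.1, 46.8]
force: [-3.4, -1.6, 14.4]
gripper_width: 0.491
gripper_force: 58.8
```

servo_tool --travel '[[0,0,-1],[0,0,-2],[0,0,-3.2],[0,0,-4.5],[0,0,-6]]' --turn '[[0,0,0],[0,0,0],[0,0,0],[0,0,0],[0,0,0]]' --hand '[1,1,1,1,1]'

```text
clock: 46.12
tcp_pos: [0.4068, 0.3597, 0.1135]
ee_rot: [180.0, -0.0, 46.8]
force: [-0.5, 0.3, -1.5]
gripper_width: 0.488
gripper_force: 62.3
```

```bash
python3 - <<'E'
from h import *
tray(); plan((.4188,-.2075,.116,98))
E
```

```text
top [276.6 204.6] [0.5427 0.2276] 0.0683
top [251.8 229.1] [0.4742 0.2965] 0.0676
top [457.  241.3] [ 0.4302 -0.2855] 0.0598
top [229.5 257.2] [0.4004 0.3363] 0.1348
tray rim top ((0.42499491572380066, -0.25898081064224243), (0.1074894517660141, 0.1692693829536438), 8.038616180419922) mean [ 0.4222 -0.251   0.0069]
side [267.1 132. ] [0.4017 0.3586] 0.1348
side [281.5 324.2] [ 0.4309 -0.2883] 0.0581
tray rim side ((0.4273870289325714, -0.2622324526309967), (0.10903419554233551, 0.1734650731086731), 7.997408866882324) mean [ 0.4266 -0.2598  0.0086]
now 46.225 [0.4074 0.3603 0.1143] [ 1.800e+02 -1.700e-01  4.681e+01] w 0.486
travel [-40.61, 39.69, -0.17] turnz -51.2 rows 9.1
```

servo_tool --travel '[[-4.4,4.3,0],[-8.8,8.6,0],[-13.2,12.9,0],[-17.6,17.2,0],[-22,21.5,0]]' --turn '[[0,0,-10],[0,0,-20],[0,0,-30],[0,0,-40.5],[0,0,-51.2]]' --hand '[1,1,1,1,1]'

```text
clock: 46.85
tcp_pos: [0.4131, 0.0665, 0.1125]
ee_rot: [180.0, 0.0, 95.3]
force: [0.7, 0.8, -0.6]
gripper_width: 0.486
gripper_force: 62.2
```

```bash
python3 - <<'E'
from h import *
plan((.4185,-.206,.116,98))
E
```

```text
now 46.85 [0.4131 0.0665 0.1125] [179.96   0.    95.33] w 0.486
travel [-27.18, -2.0, -0.35] turnz -2.7 rows 4.4
```

servo_tool --travel '[[-5,-0.4,0],[-10,-0.8,0],[-16,-1.2,0],[-22,-1.6,0],[-27.2,-2,0]]' --turn '[[0,0,-2.7],[0,0,-2.7],[0,0,-2.7],[0,0,-2.7],[0,0,-2.7]]' --hand '[1,1,1,1,1]'

```text
clock: 47.48
tcp_pos: [0.417, -0.2067, 0.1126]
ee_rot: [180.0, 0.0, 97.7]
force: [1.1, 0.6, -1.4]
gripper_width: 0.483
gripper_force: 62.2
```

servo_tool --travel '[[0,0,0],[0,0,0]]' --turn '[[0,0,0],[0,0,0]]' --hand '[1,1]'

```text
clock: 47.72
tcp_pos: [0.417, -0.2042, 0.1122]
ee_rot: [-180.0, 0.0, 97.7]
force: [-0.1, 0.6, -0.9]
gripper_width: 0.487
gripper_force: 62.3
```

```bash
python3 - <<'E'
from h import *
tray(); plan((.4185,-.206,.041,98))
E
```

```text
top [276.6 204.5] [0.543  0.2277] 0.0676
top [251.7 229.1] [0.4755 0.2975] 0.0671
top [432.1 246.7] [ 0.4147 -0.1846] 0.1341
top [228.6 255.1] [0.4039 0.3607] 0.0669
tray rim top ((0.41739538311958313, -0.20147207379341125), (0.10747722536325455, 0.05483456328511238), 9.707280158996582) mean [ 0.4181 -0.1985  0.0119]
side [273.1 269.4] [ 0.419  -0.2052] 0.1328
side [281.5 324.2] [ 0.4308 -0.2878] 0.0582
tray rim side ((0.4275391399860382, -0.26168930530548096), (0.10886280238628387, 0.17160901427268982), 7.9315667152404785) mean [ 0.4268 -0.2606  0.0084]
now 47.825 [ 0.4173 -0.2033  0.1123] [-1.800e+02 -1.000e-02  9.783e+01] w 0.487
travel [-0.28, 0.08, 7.13] turnz -0.2 rows 1.1
```

servo_tool --travel '[[-0.15,0.05,2.5],[-0.15,0.05,5],[-0.15,0.05,7.1],[-0.15,0.05,7.1]]' --turn '[[0,0,0],[0,0,0],[0,0,0],[0,0,0]]' --hand '[1,1,1,1]'

```text
clock: 48.32
tcp_pos: [0.4173, -0.2047, 0.0406]
ee_rot: [-179.9, -0.0, 97.8]
force: [0.8, -0.5, -1.3]
gripper_width: 0.481
gripper_force: 62.3
```

servo_tool --travel '[[0,0,0],[0,0,0],[0,0,0],[0,0,-4],[0,0,-10]]' --turn '[[0,0,0],[0,0,0],[0,0,0],[0,0,0],[0,0,0]]' --hand '[0.35,0.35,0.35,0.35,0.35]'

```text
clock: 48.95
tcp_pos: [0.417, -0.2057, 0.1419]
ee_rot: [-179.8, -0.0, 97.7]
force: [1.4, 0.8, 1.0]
gripper_width: 0.651
gripper_force: 0.0
```

servo_tool --travel '[[0,0,-4],[6,0,-8],[12,0,-10],[18,0,-10],[18,0,-10]]' --turn '[[0,0,0],[0,0,0],[0,0,0],[0,0,0],[0,0,0]]' --hand '[0.35,0.35,0.35,0.35,0.35]'

```text
clock: 49.58
tcp_pos: [0.3932, -0.0242, 0.242]
ee_rot: [179.9, -0.0, 98.0]
force: [1.0, -1.3, -0.1]
gripper_width: 0.645
gripper_force: 0.0
```

```bash
python3 - <<'E'
from h import *
tray(); print(robot.sense()["clock"])
im,d,P=grab("side"); cv2.imwrite("pics/s9.png",cv2.resize(im[90:390,200:420],(587,600*800//800)))
N=np.array([.476,.294]);t=np.radians(46.5);ex=np.array([np.cos(t),np.sin(t)]);ey=np.array([-ex[1],ex[0]])
for n in("side","top"):
    im,d,P=grab(n)
    Q=P.reshape(-1,3);Q=Q[~np.isnan(Q).any(1)]
    l=np.c_[(Q[:,:2]-N)@ex,(Q[:,:2]-N)@ey,Q[:,2]]*1000
    for x in(-35,-15,5,25,45,65):
        g=l[(abs(l[:,0]-x)<10)&(np.minimum(abs(abs(l[:,1])-48),abs(abs(l[:,1])-144))<8)&(l[:,2]<60)]
        if len(g)>3: print(n,x,len(g),np.percentile(g[:,2],[10,50,90]).round(1))
E
```

```text
top [276.5 204.5] [0.5429 0.2276] 0.0674
top [251.7 229.1] [0.4754 0.2972] 0.0683
top [462.4 240.2] [ 0.4302 -0.2045] 0.06
top [228.6 255. ] [0.4052 0.3605] 0.0676
tray rim top ((0.43084460496902466, -0.2999565899372101), (0.10762425512075424, 0.08719515800476074), 7.696636199951172) mean [ 0.4324 -0.3044  0.0189]
side [279.5 313.9] [ 0.4265 -0.2618] 0.0581
tray rim side ((0.4273117184638977, -0.2616511881351471), (0.10906455665826797, 0.17245915532112122), 8.093147277832031) mean [ 0.4278 -0.2693  0.0085]
49.675
side -35 62 [-1.7 23.8 26.5]
side -15 71 [22.6 24.8 27. ]
side 5 63 [22.9 24.4 26.4]
side 25 56 [23.1 25.1 27. ]
side 45 32 [23.5 25.3 27. ]
side 65 73 [23.3 25.3 27.6]
top -35 148 [23.1 25.3 27.8]
top -15 158 [22.8 25.6 28.2]
top 5 151 [23.3 26.3 28.9]
top 25 151 [23.6 25.8 28.5]
top 45 149 [23.5 25.9 27.9]
top 65 151 [23.7 26.1 28.9]
```

View pics/s9.png

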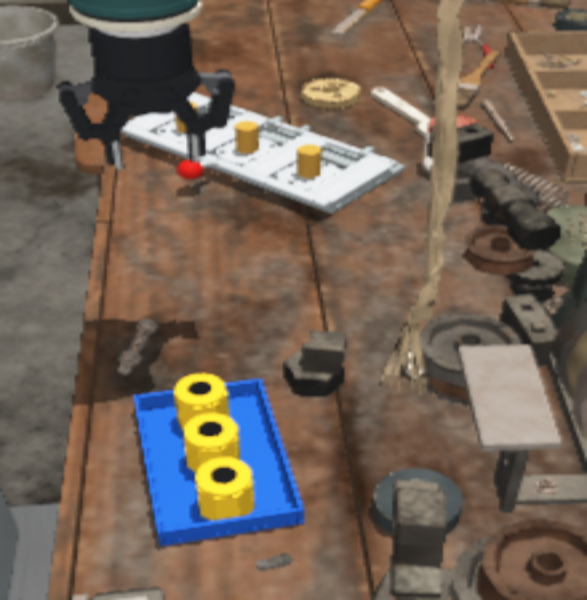

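The three caps stand in the tray, and the three brass stubs are seated under the level frame. The hand is touching nothing.

```bash
python3 -c "
from bench import robot
print(robot.finish_job())"
```

```text
the job is handed in; nothing more can be done
None
```

The job is handed in at about 50 s of the 192 s: all three stubs are seated under the closed frame, all three yellow caps are upright in the blue tray, and the gear, spanner and jar were not touched; the simulator returned no verdict.

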